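Make up a medal-striking tool on its bolster plate

TASK

Build up the medal-striking tool on the bolster plate, from the bottom: first the two packing bars, both taken together in one grasp and set down flat as a pair, side by side, lengthwise between the two stop strips and centred over the hole; then the die, bore up, centred on the bars; then, flat in the die's bore, the brass blank that fits it; last the top die, spigot down in the bore, sitting on the blank. Set the steel pieces down, do not drop them; leave the smaller blank, the brush and the hammer where they lie, let go of everything and leave the stack standing straight and still.

Things in the scene. Friction and masses are not known exactly. Their poses are not given: they have to be found in the camera images.
- bolster: Dark steel plate 180 x 150 x 16 mm, fixed flat on the bench, 30 mm hole at its centre. Origin: centre of its underside; x along the 180 mm, z up. Two bright stop strips (12 x 110 mm, tops at z 24 mm) lie across it at x = +-57 mm, leaving 102 mm between them along x for the bars, which lie along x, one either side of the centre line. Bar handles at both ends reach x = +-123 mm.
- bar_a: Packing bar: steel bar 90 x 28 x 16 mm, 0.31 kg (+-15 %). Origin at the centre of its underside; x along its length, y across its width, z up. At the start it lies flat on the bench beside bar_b, long sides 0.5 mm apart: the pair measures 90 x 56.5 x 16 mm. The bars are alike; either may go on either side.
- bar_b: The second packing bar, the same as bar_a and lying against its +y side at the start.
- die: Steel cylinder 60 mm in diameter, 36 mm high, 0.66 kg (+-15 %), standing bore up. Origin at the centre of its underside, z up. In its top a flat-bottomed round bore, 44 mm in diameter, 13 mm deep (floor 23 mm above the origin), with a 2.5 mm lead-in chamfer to 49 mm at the rim.
- blank: Brass disc 41 mm in diameter, 8 mm thick, 0.09 kg, lying flat on the bench; both faces alike. Origin at its centre, 4 mm above its underside; z is its axis. It fits the die's bore with 1.5 mm to spare all round and lies 5 mm below the rim, too deep for fingers to follow: let go of it in the mouth of the bore and it drops the last millimetres.
- top_die: Turned steel piece 54 mm tall, 0.56 kg (+-15 %), standing on its spigot. From the bottom: spigot 41 mm in diameter, 9 mm high; flange 56 mm in diameter (9 to 21 mm up); shank 34 mm in diameter (21 to 54 mm up), to grip it by. Origin: centre of the spigot's underside, z up. Seated on the blank, its origin is 31 mm above the die's and its flange 4 mm clear of the die's rim.
- small_blank: A smaller brass blank for another tool, 28 mm in diameter and 8 mm thick, lying flat on the bench; origin at its centre. Leave it alone.
- brush: Bench brush about 190 mm long, lying on the bench on the far side of the work. Bystander, leave it alone.
- hammer: Hammer about 250 mm long, lying on the bench on the far side of the work. Bystander, leave it alone.
Things that resemble listed ones, but are neither listed nor needed, are in the scene too. What is shaped like the bar_a but green or pink is not meant. What is shaped like the blank but red is not meant.

How it is judged:
By the outcome, as a careful person would: the job done as asked, in the order asked, and still so for the second after the job is handed in, with the robot touching nothing.
It also fails if it takes over 112 s, if anything falls off the work surface, if the arm or the gripper's body presses on something with over 40 N, if the wrist force passes 120 N, or if a joint passes its speed limit or range.

ROBOT

A 6-joint arm with a two-finger parallel gripper is mounted at the origin on the work surface. World frame = base frame: x ahead of the robot, y to its left, z up, the work surface at z = 0. Lengths are in m, angles in rad, forces in N, time in s.
With the tool pointing down it reaches from about 0.25 to 0.725 m from the base axis. Payload 9.7 kg.
Tool frame: the origin (TCP) lies midway between the tips of the shut fingers; the grasp point (between the pads) lies 19 mm behind it; z points along the fingers, y is the line along which they close (so a half turn about z gives the same grasp; the last joint's range is limited). The gripper opens to 85 mm and grips with 20 to 120 N. Pads are 22 mm wide; open, the fingers measure 114 mm over their backs; the gripper's body (76 mm by 85 mm) begins 54 mm behind the grasp point. The pads swing forward as they close: fully open they stand 13 mm farther back than shut.
Start: joints at [1.287, 0.087, 0.176, 1.66, 0, 1.571], TCP at [0.154, 0.528, 0.231] pointing down, gripper open.
Joint ranges: [-3.13, 3.13], [-0.85, 1.81], [-1.15, 1.24], [-2.2, 2.28], [-1.44, 1.52], [-3.14, 3.14]. Speed limits (rad/s): [2.22, 2.22, 2.57, 3.14, 3.14, 3.14].

INTERFACE

Orientations are given as [roll, pitch, yaw] about the fixed x, y, z axes, in that order (R = Rz(yaw) Ry(pitch) Rx(roll)).
In Python, from workcell import arm gives the robot as it stands.
- The arm moves only by the tool play_rows, never from a script. Its argument "moves" is a list of rows, each an object with "linear": the shift along the tool's x, y, z in cm, a list of three; "twist": the turn, a rotation vector about the tool's x, y, z in degrees, a list of three. A call has exactly 10 rows; each row shifts and turns the commanded pose from where the row before left it, along the tool's axes as they then stand; what a row does not reach is not made up. A row lasts 1/12 s, in which the tool goes at most 41.7 mm and 7.16 degrees, less where a joint would pass 70% of its speed; a pose out of reach is approached as far as the arm can. A call with a gripper value outside its range is refused whole. "hand" is the finger opening in cm, from 0 to 8.54, set as the call begins (left out, the last holds). The fingers move at their own pace and stop on an object; "squeeze" is the grip in N (left out, the last holds). Time passes only in rows, so rows that do not move let the fingers close, or fill a call up. It gives the time, the measured TCP pose, the force, the opening and the grip force at its end, in the units of the state.
- arm.get_state(): the state, without advancing time (a new reading comes with each control period).
- arm.get_image(name): name is "scene" or "side" or "wrist"; returns a dict with "pixels" (384x512x3 uint8, red, green, blue), "z_map" (384x512 float32, m along the optical axis (not along the pixel's ray), 0 where there is no reading), "fx", "fy", "cx", "cy" (pixels), "rvec" (rotation vector, rad) and "tvec" (3), from world to camera coordinates, as OpenCV has them; the wrist camera has in their place "tool_from_camera" (4x4, takes a point from camera to tool coordinates, whose origin is the TCP and whose axes are the flange's). Camera axes: x right, y down, z forward; pixel columns grow to the right and rows downward; lengths in m; the calibration is good to about 2 mm. A picture is of the moment at which its call begins: read the wrist's pose just before it.
- arm.close_job(): hands the job in; it is judged then, once.
The state is a dict: "time": time; "joint_pos": joint angles; "qd": joint speeds; "joint_efforts": joint torques, N m; "position": TCP position; "tcp_rot": TCP orientation; "ft_force": force on the tool from outside, world axes, zero at the start; "torque": the same for the moment, N m; "width": finger opening in m; "finger_force": force on a finger pad.
Only numpy, scipy, OpenCV 4.12 (cv2) and the standard library are available. Lean on these libraries where they do the work, as an engineer would, in place of code of your own. Each camera call takes 0.05 s, during which the arm holds its last target. There are 200 camera calls.

## Working session

There is one attempt and no reset: what is moved stays moved. The work goes in short steps, Python scripts to look and compute and a tool call to move; the robot and the scene stay as the last step left them, time stands still between calls to the robot, and variables do not carry over. Pictures are saved under pics/ and viewed, at most 14 in all, crops included, and the job is handed in when it is done.

Besides the shell and the picture viewer there is one more tool, called after "Request:" by a JSON object that holds its "name" and its "arguments". play_rows: Moves the arm, as the interface text tells. Its arguments: {"type":"object","properties":{"moves":{"type":"array"},"hand":{"type":"number"},"squeeze":{"type":"number"}},"required":["moves"]}

```bash
ls; mkdir -p pics
cat > h.py <<'E'
import numpy as np, cv2
from scipy.spatial.transform import Rotation as R
from workcell import arm
def shot(name, fn=None):
    s=arm.get_state(); im=arm.get_image(name)
    if name=="wrist":
        T=np.eye(4); T[:3,:3]=R.from_euler('xyz',s['tcp_rot']).as_matrix() if len(s['tcp_rot'])==3 else R.from_quat(s['tcp_rot']).as_matrix()
        T[:3,3]=s['position']; im['W']=T@np.array(im['tool_from_camera'])
    else:
        T=np.eye(4);T[:3,:3]=cv2.Rodrigues(np.array(im['rvec'],float))[0];T[:3,3]=np.ravel(im['tvec']); im['W']=np.linalg.inv(T)
    z=im['z_map']; v,u=np.mgrid[0:z.shape[0],0:z.shape[1]]
    P=np.stack([(u-im['cx'])/im['fx']*z,(v-im['cy'])/im['fy']*z,z],-1)
    im['P']=P@im['W'][:3,:3].T+im['W'][:3,3]; im['P'][z==0]=np.nan
    if fn: cv2.imwrite('pics/'+fn,cv2.cvtColor(im['pixels'],cv2.COLOR_RGB2BGR))
    return im
def ray(im,u,v,h):
    d=im['W'][:3,:3]@np.array([(u-im['cx'])/im['fx'],(v-im['cy'])/im['fy'],1]); o=im['W'][:3,3]
    return o+d*(h-o[2])/d[2]
E
python3 - <<'E'
from h import *
s=arm.get_state(); print(s)
for n in ("scene","side","wrist"):
    im=shot(n,n+"0.png"); print(n,im['fx'],im['W'][:3,3].round(3))
    np.save('pics/'+n+'0.npy',im['P'])
E
```

```text
pics
{'time': 0.0, 'joint_pos': array([1.28699297e+00, 8.74371017e-02, 1.75126140e-01, 1.65982408e+00,
       7.88127788e-06, 1.57083836e+00]), 'qd': array([-1.25620656e-03, -7.70708970e-05,  1.69500336e-04,  1.20222816e-04,
        2.80929376e-03,  3.58504309e-04]), 'joint_efforts': array([-1.42451468e-04, -5.20386529e+01,  4.64809048e+01,  1.60941010e-02,
       -2.54491238e-05,  3.62357014e-06]), 'position': array([0.15393439, 0.52776493, 0.23059161]), 'tcp_rot': array([-3.14025393e+00, -7.82499446e-06,  2.85774725e+00]), 'ft_force': array([ 0.1372392 ,  0.30814667, -0.44393505]), 'torque': array([ 0.01470547, -0.03089652,  0.02176806]), 'finger_force': 0.0, 'width': 0.0853225583350629}
scene 426.54029847186854 [ 0.965 -0.623  0.547]
side 366.08974081429517 [ 0.055 -0.479  0.552]
wrist 266.8126442570797 [0.085 0.548 0.373]
```

View pics/scene0.png

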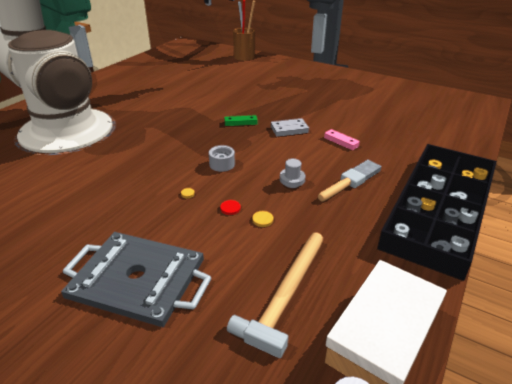

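View pics/side0.png

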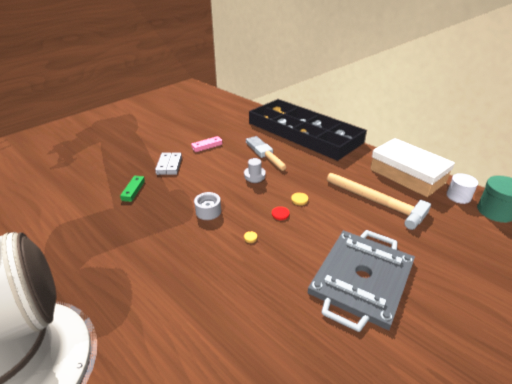

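Scene: bar pair (290,127), look-alikes green bar (240,120) and pink bar (341,140); die (221,158); top die (292,174); yellow large blank (262,219), red disc (230,207), small blank (188,193); bolster (136,275), hammer (275,300), brush (350,180). By description, I want the grey pair and the larger yellow disc.

```bash
cat > m.py <<'E'
from h import *
A=np.load('pics/scene0.npy');B=np.load('pics/side0.npy')
def blob(P,u,v,w,h,lo,hi):
    Q=P[v-h:v+h,u-w:u+w].reshape(-1,3); Q=Q[(Q[:,2]>lo)&(Q[:,2]<hi)]; return Q
def rect(Q): 
    r=cv2.minAreaRect((Q[:,:2]*1000).astype(np.float32)); return [np.round(x,1) for x in r],len(Q),np.median(Q[:,2]).round(4)
print('table z',np.nanmedian(A[230:250,180:220,2]),np.nanmedian(B[200:220,120:140,2]))
for n,a,b,lo,hi in [('bars',(290,127,22,14),(169,163,18,15),.010,.022),('die',(221,158,16,18),(208,206,18,16),.030,.040),
  ('top',(292,172,18,20),(255,171,14,16),.048,.060),('flange',(292,172,18,20),(255,171,14,16),.016,.025),('blank',(262,219,14,10),(300,199,12,9),.005,.012),('small',(188,193,11,8),(250,237,10,8),.005,.012),
  ('bol',(136,275,80,50),(362,280,60,60),.010,.030)]:
    for P,c in ((A,a),(B,b)):
        Q=blob(P,*c,lo,hi)
        if len(Q)>4: print(n,rect(Q))
E
python3 m.py
python3 - <<'E'
import cv2,numpy as np
a=cv2.imread('pics/scene0.png')
c=a[105:235,175:365]; cv2.imwrite('pics/c0.png',cv2.resize(c,None,fx=4,fy=4,interpolation=cv2.INTER_CUBIC))
E
```

```text
table z -0.0006195589511096555 0.0008975756408876046
bars ([array([518.9, 307.8]), array([89.8, 60.7]), np.float64(44.7)], 379, np.float64(0.0145))
bars ([array([517.4, 308.9]), array([95.3, 57.6]), np.float64(45.3)], 393, np.float64(0.0168))
die ([array([461.6,  69.6]), array([58.9, 59.4]), np.float64(28.9)], 187, np.float64(0.0341))
die ([array([458.8,  69.7]), array([57.6, 59.1]), np.float64(24.2)], 237, np.float64(0.036))
top ([array([638.4,  86.9]), array([32.4, 32.3]), np.float64(78.8)], 133, np.float64(0.0525))
top ([array([635.6,  86.7]), array([33.1, 31.6]), np.float64(2.0)], 95, np.float64(0.0548))
flange ([array([641.2,  83.7]), array([53.7, 48.4]), np.float64(29.9)], 200, np.float64(0.0199))
flange ([array([634.3,  84.7]), array([49.5, 53. ]), np.float64(45.1)], 148, np.float64(0.022))
blank ([array([646.5, -57.6]), array([40.2, 39.9]), np.float64(65.8)], 230, np.float64(0.0071))
blank ([array([642.7, -59.9]), array([45.9, 39.5]), np.float64(61.3)], 152, np.float64(0.0091))
small ([array([466.6, -66.5]), array([25.8, 25.6]), np.float64(68.0)], 88, np.float64(0.0071))
small ([array([463. , -65.7]), array([27.2, 26. ]), np.float64(43.9)], 105, np.float64(0.0089))
bol ([array([ 539.1, -296.9]), array([244.8, 152.1]), np.float64(12.5)], 7919, np.float64(0.0156))
bol ([array([ 581.3, -287. ]), array([338.6, 150.1]), np.float64(12.6)], 6505, np.float64(0.0177))
```

View pics/c0.png

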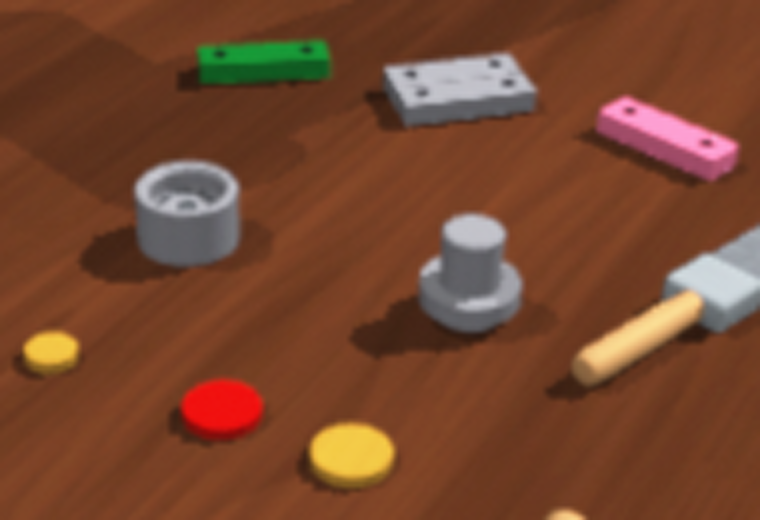

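View pics/wrist0.png

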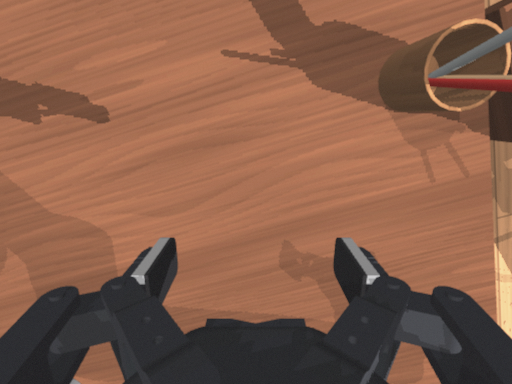

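```bash
cat > go.py <<'E'
import sys
from h import *
def plan(x,y,z,yaw):
    s=arm.get_state(); p=np.array(s['position']); M=R.from_euler('xyz',s['tcp_rot'])
    G=R.from_euler('xyz',[np.pi,0,np.radians(yaw)])
    print('t',round(s['time'],2),'pos',p.round(4),'rpy',np.degrees(s['tcp_rot']).round(2),'w',round(s['width'],4),'F',np.round(s['ft_force'],1),'ff',round(float(s['finger_force']),1))
    print('linear cm (now frame)',(M.inv().apply(np.array([x,y,z])-p)*100).round(2),'(goal frame)',(G.inv().apply(np.array([x,y,z])-p)*100).round(2),'twist deg',np.degrees((M.inv()*G).as_rotvec()).round(2))
if __name__=='__main__': plan(*map(float,sys.argv[1:5]))
E
python3 - <<'E'
from m import *
for P,c in ((A,(290,127,22,14)),(B,(169,163,18,15))):
    Q=blob(P,*c,.01,.022)[:,:2]; Q=Q-Q.mean(0); u,s,v=np.linalg.svd(Q); print(v[0],s)
im=shot('wrist'); print(np.array(im['tool_from_camera']).round(3))
P=im['P']
for lab,(u,v) in {'tipL':(160,250),'tipR':(350,250),'padL':(150,275)}.items():
    T=np.array(im['tool_from_camera']); z=im['z_map'][v,u]; print(lab,(T[:3,:3]@np.array([(u-im['cx'])/im['fx']*z,(v-im['cy'])/im['fy']*z,z])+T[:3,3]).round(4))
E
python3 go.py .49 .28 .22 45
```

```text
table z -0.0006195589511096555 0.0008975756408876046
bars ([array([518.9, 307.8]), array([89.8, 60.7]), np.float64(44.7)], 379, np.float64(0.0145))
bars ([array([517.4, 308.9]), array([95.3, 57.6]), np.float64(45.3)], 393, np.float64(0.0168))
die ([array([461.6,  69.6]), array([58.9, 59.4]), np.float64(28.9)], 187, np.float64(0.0341))
die ([array([458.8,  69.7]), array([57.6, 59.1]), np.float64(24.2)], 237, np.float64(0.036))
top ([array([638.4,  86.9]), array([32.4, 32.3]), np.float64(78.8)], 133, np.float64(0.0525))
top ([array([635.6,  86.7]), array([33.1, 31.6]), np.float64(2.0)], 95, np.float64(0.0548))
flange ([array([641.2,  83.7]), array([53.7, 48.4]), np.float64(29.9)], 200, np.float64(0.0199))
flange ([array([634.3,  84.7]), array([49.5, 53. ]), np.float64(45.1)], 148, np.float64(0.022))
blank ([array([646.5, -57.6]), array([40.2, 39.9]), np.float64(65.8)], 230, np.float64(0.0071))
blank ([array([642.7, -59.9]), array([45.9, 39.5]), np.float64(61.3)], 152, np.float64(0.0091))
small ([array([466.6, -66.5]), array([25.8, 25.6]), np.float64(68.0)], 88, np.float64(0.0071))
small ([array([463. , -65.7]), array([27.2, 26. ]), np.float64(43.9)], 105, np.float64(0.0089))
bol ([array([ 539.1, -296.9]), array([244.8, 152.1]), np.float64(12.5)], 7919, np.float64(0.0156))
bol ([array([ 581.3, -287. ]), array([338.6, 150.1]), np.float64(12.6)], 6505, np.float64(0.0177))
[0.71248657 0.70168575] [0.51205565 0.34770052]
[-0.73961763 -0.67302731] [0.5542328  0.33253003]
[[ 0.    -0.958 -0.286  0.072]
 [ 1.    -0.     0.001  0.   ]
 [-0.001 -0.286  0.958 -0.142]
 [ 0.     0.     0.     1.   ]]
tipL [ 0.0093 -0.0448 -0.0292]
tipR [ 0.0097  0.0447 -0.03  ]
padL [ 0.0078 -0.0429 -0.0472]
t 0.2 pos [0.154  0.5279 0.2308] rpy [-179.95   -0.    163.74] w 0.0853 F [ 0.4 -0.2 -0.4] ff 0.0
linear cm (now frame) [-39.2  -14.39   1.1 ] (goal frame) [ 6.24 41.29  1.08] twist deg [-3.0000e-02  5.0000e-02  1.1874e+02]
```

```bash
cat >> go.py <<'E'
    if len(sys.argv)>5:
        x,y,z,yaw=map(float,sys.argv[1:5]); n=int(sys.argv[5]); s=arm.get_state()
        y0=s['tcp_rot'][2]; d=np.radians((np.degrees(np.radians(yaw)-y0)+180)%360-180)/n
        f=lambda a:np.array([[np.cos(a),np.sin(a)],[np.sin(a),-np.cos(a)]])
        S=sum(f(y0+k*d) for k in range(n)); v=np.linalg.solve(S,np.array([x,y])-s['position'][:2])*100
        print('per row',v.round(2),round((s['position'][2]-z)*100/n,3),'twist z',round(-np.degrees(d),2),'n',n)
E
python3 go.py .518 .308 .20 45 17
```

```text
File "go.py", line 9
    if len(sys.argv)>5:
IndentationError: unexpected indent
```

```bash
sed -i 's/^if __name__.*/if __name__=="__main__":\n    plan(*map(float,sys.argv[1:5]))/' go.py
python3 go.py .518 .308 .20 45 20
```

```text
t 0.2 pos [0.154  0.5279 0.2308] rpy [-179.95   -0.    163.74] w 0.0853 F [ 0.4 -0.2 -0.4] ff 0.0
linear cm (now frame) [-41.1  -10.91   3.09] (goal frame) [10.2  41.29  3.08] twist deg [-3.0000e-02  5.0000e-02  1.1874e+02]
per row [-1.92  1.7 ] 0.154 twist z 5.94 n 20
```

Request:
{"name": "play_rows", "arguments": {"moves": [{"linear": [-1.92,1.7,0.15],"twist": [0,0,5.94]},{"linear": [-1.92,1.7,0.15],"twist": [0,0,5.94]},{"linear": [-1.92,1.7,0.15],"twist": [0,0,5.94]},{"linear": [-1.92,1.7,0.15],"twist": [0,0,5.94]},{"linear": [-1.92,1.7,0.15],"twist": [0,0,5.94]},{"linear": [-1.92,1.7,0.15],"twist": [0,0,5.94]},{"linear": [-1.92,1.7,0.15],"twist": [0,0,5.94]},{"linear": [-1.92,1.7,0.15],"twist": [0,0,5.94]},{"linear": [-1.92,1.7,0.15],"twist": [0,0,5.94]},{"linear": [-1.92,1.7,0.15],"twist": [0,0,5.94]}], "hand": 8.54}}

```text
time: 1.03
position: [0.4003, 0.5214, 0.2155]
tcp_rot: [-3.141, 0.0, 1.816]
ft_force: [0.4, -0.1, -0.1]
width: 0.085
finger_force: 0.0
```

Request:
{"name": "play_rows", "arguments": {"moves": [{"linear": [-1.92,1.7,0.15],"twist": [0,0,5.94]},{"linear": [-1.92,1.7,0.15],"twist": [0,0,5.94]},{"linear": [-1.92,1.7,0.15],"twist": [0,0,5.94]},{"linear": [-1.92,1.7,0.15],"twist": [0,0,5.94]},{"linear": [-1.92,1.7,0.15],"twist": [0,0,5.94]},{"linear": [-1.92,1.7,0.15],"twist": [0,0,5.94]},{"linear": [-1.92,1.7,0.15],"twist": [0,0,5.94]},{"linear": [-1.92,1.7,0.15],"twist": [0,0,5.94]},{"linear": [-1.92,1.7,0.15],"twist": [0,0,5.94]},{"linear": [-1.92,1.7,0.15],"twist": [0,0,5.94]}]}}

```text
time: 1.87
position: [0.5189, 0.3062, 0.2007]
tcp_rot: [-3.142, 0.001, 0.779]
ft_force: [0.6, 0.1, -1.3]
width: 0.0855
finger_force: 0.0
```

```bash
cat >> h.py <<'E'
def wr(lo,hi,cx,cy,rad,fn=None):
    im=shot('wrist',fn); P=im['P']; m=(P[...,2]>lo)&(P[...,2]<hi)&(np.hypot(P[...,0]-cx,P[...,1]-cy)<rad)
    T=np.linalg.inv(np.eye(4)); Q=P[m]; r=cv2.minAreaRect((Q[:,:2]*1000).astype(np.float32))
    print('rect',[np.round(x,1) for x in r],'mean',(Q.mean(0)*1000).round(1),'n',len(Q)); return im,m
E
python3 go.py .518 .308 .20 45
python3 -c "
from h import *
wr(.011,.021,.518,.308,.07,'w1.png')"
```

```text
t 1.87 pos [0.5189 0.3062 0.2007] rpy [-1.800e+02  3.000e-02  4.463e+01] w 0.0855 F [ 0.6  0.1 -1.3] ff 0.0
linear cm (now frame) [ 0.06 -0.19  0.07] (goal frame) [ 0.06 -0.19  0.07] twist deg [-0.    0.03 -0.37]
rect [array([519.7, 310.8]), array([89.7, 56.6]), np.float64(44.6)] mean [521.  312.   15.3] n 3149
```

View pics/w1.png

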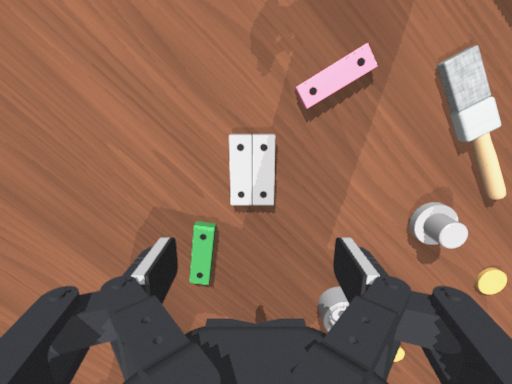

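Request:
{"name": "play_rows", "arguments": {"moves": [{"linear": [0.38,-0.27,2],"twist": [0,0,0]},{"linear": [0,0,3],"twist": [0,0,0]},{"linear": [0,0,3],"twist": [0,0,0]},{"linear": [0,0,3],"twist": [0,0,0]},{"linear": [0,0,2.5],"twist": [0,0,0]},{"linear": [0,0,2],"twist": [0,0,0]},{"linear": [0,0,1.5],"twist": [0,0,0]},{"linear": [0,0,1],"twist": [0,0,0]},{"linear": [0,0,0],"twist": [0,0,0]},{"linear": [0,0,0],"twist": [0,0,0]}], "hand": 6.9}}

```text
time: 2.75
position: [0.5192, 0.3121, 0.0214]
tcp_rot: [-3.141, 0.0, 0.784]
ft_force: [0.2, -0.2, 0.2]
width: 0.0689
finger_force: 0.0
```

```bash
python3 go.py .5197 .3108 -0.003 44.6
python3 -c "
from h import *
im,m=wr(.011,.021,.518,.308,.07,'w2.png')
P=im['P'];T=np.array(im['tool_from_camera'])
W=im['W']@np.linalg.inv(T)
Q=(P-W[:3,3])@W[:3,:3]
m=(np.abs(Q[...,0])<.013)&(np.abs(Q[...,1])<.055)&(np.abs(Q[...,1])>.031)&(P[...,2]>.001)&(Q[...,2]>-.06)
for s in(-1,1):
  k=Q[m&(Q[...,1]*s>0)]; print(s,np.percentile(k,[1,50,99],axis=0).round(4).tolist())
"
```

```text
t 2.75 pos [0.5192 0.3121 0.0214] rpy [-1.7999e+02  3.0000e-02  4.4940e+01] w 0.0689 F [ 0.2 -0.2  0.2] ff 0.0
linear cm (now frame) [-0.05  0.12  2.44] (goal frame) [-0.05  0.12  2.44] twist deg [-0.01  0.03  0.34]
rect [array([519.3, 310.8]), array([90. , 56.7]), np.float64(44.6)] mean [522.2 313.7  15.4] n 12266
-1 [[-0.0097, -0.0542, -0.0599], [0.0079, -0.0376, -0.0426], [0.0129, -0.0329, -0.0089]]
1 [[-0.0092, 0.0348, -0.0599], [0.0079, 0.0392, -0.0406], [0.013, 0.0545, -0.0086]]
```

View pics/w2.png

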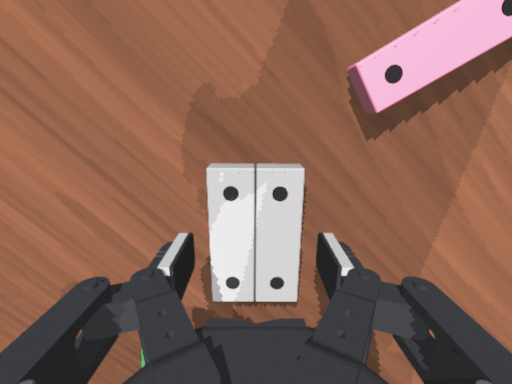

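Request:
{"name": "play_rows", "arguments": {"moves": [{"linear": [-0.05,0.12,0.6],"twist": [0,0,0.3]},{"linear": [0,0,0.6],"twist": [0,0,0]},{"linear": [0,0,0.6],"twist": [0,0,0]},{"linear": [0,0,0.4],"twist": [0,0,0]},{"linear": [0,0,0.2],"twist": [0,0,0]},{"linear": [0,0,0],"twist": [0,0,0]},{"linear": [0,0,0],"twist": [0,0,0]},{"linear": [0,0,0],"twist": [0,0,0]},{"linear": [0,0,0],"twist": [0,0,0]},{"linear": [0,0,0],"twist": [0,0,0]}]}}

```text
time: 3.63
position: [0.52, 0.311, -0.0024]
tcp_rot: [3.141, -0.0, 0.779]
ft_force: [-1.0, 0.2, -0.4]
width: 0.0694
finger_force: 0.0
```

Request:
{"name": "play_rows", "arguments": {"moves": [{"linear": [0,0,0],"twist": [0,0,0]},{"linear": [0,0,0],"twist": [0,0,0]},{"linear": [0,0,0],"twist": [0,0,0]},{"linear": [0,0,0],"twist": [0,0,0]},{"linear": [0,0,0],"twist": [0,0,0]},{"linear": [0,0,0],"twist": [0,0,0]},{"linear": [0,0,0],"twist": [0,0,0]},{"linear": [0,0,0],"twist": [0,0,0]},{"linear": [0,0,0],"twist": [0,0,0]},{"linear": [0,0,0],"twist": [0,0,0]}], "hand": 5.2, "squeeze": 100}}

```text
time: 4.47
position: [0.5198, 0.3113, -0.0017]
tcp_rot: [-3.141, -0.001, 0.779]
ft_force: [-3.4, 0.5, 7.3]
width: 0.0537
finger_force: 95.4
```

```bash
python3 go.py .5197 .3108 -0.003 44.6
python3 -c "
from h import *
im,m=wr(.011,.021,.518,.308,.07)
P=im['P'];T=np.array(im['tool_from_camera'])
W=im['W']@np.linalg.inv(T)
Q=(P-W[:3,3])@W[:3,:3]
m=(np.abs(Q[...,0])<.013)&(np.abs(Q[...,1])<.055)&(np.abs(Q[...,1])>.0295)&(P[...,2]>.001)&(Q[...,2]>-.06)
for s in(-1,1):
  k=Q[m&(Q[...,1]*s>0)]; print(s,np.percentile(k,[1,50,99],axis=0).round(4).tolist())
"
```

```text
t 4.47 pos [ 0.5198  0.3113 -0.0017] rpy [-1.7998e+02 -6.0000e-02  4.4650e+01] w 0.0537 F [-3.4  0.5  7.3] ff 95.4
linear cm (now frame) [-0.05  0.03  0.13] (goal frame) [-0.04  0.03  0.13] twist deg [-0.02 -0.06  0.05]
rect [array([521.2, 311.1]), array([87. , 81.3]), np.float64(44.6)] mean [525.3 315.1  15.5] n 15732
-1 [[-0.01, -0.0543, -0.0599], [0.0076, -0.0428, -0.0565], [0.013, -0.0297, -0.0111]]
1 [[-0.0098, 0.0297, -0.0599], [0.0078, 0.0437, -0.0558], [0.013, 0.0539, -0.0109]]
```

Request:
{"name": "play_rows", "arguments": {"moves": [{"linear": [0,0,-0.2],"twist": [0,0,0]},{"linear": [0,0,-0.4],"twist": [0,0,0]},{"linear": [0,0,-0.8],"twist": [0,0,0]},{"linear": [0,0,-1],"twist": [0,0,0]},{"linear": [0,0,-1.5],"twist": [0,0,0]},{"linear": [0,0,-1.5],"twist": [0,0,0]},{"linear": [0,0,-1.5],"twist": [0,0,0]},{"linear": [0,0,-1.5],"twist": [0,0,0]},{"linear": [0,0,-0.8],"twist": [0,0,0]},{"linear": [0,0,-0.4],"twist": [0,0,0]}]}}

```text
time: 5.35
position: [0.5204, 0.3112, 0.0953]
tcp_rot: [3.141, -0.002, 0.779]
ft_force: [-0.4, 1.0, -5.6]
width: 0.0537
finger_force: 94.9
```

```bash
python3 go.py .545 -.290 .2 12.5 30
python3 -c "
from h import *
im=shot('wrist','w3.png')
P=im['P'];W=im['W']@np.linalg.inv(np.array(im['tool_from_camera']))
Q=(P-W[:3,3])@W[:3,:3]
m=(np.abs(Q[...,0])<.06)&(np.abs(Q[...,1])<.026)&(Q[...,2]<.02)&(Q[...,2]>-.04)&(Q[...,0]>-.02)
k=Q[m]; print(len(k),np.percentile(k,[1,50,99],axis=0).round(4).tolist())
for s in(-1,1):
  j=k[k[:,1]*s>.004]; j=j[np.abs(j[:,2]-np.median(j[:,2]))<.003]; print(s,j[:,0].max(),np.linalg.lstsq(np.c_[j[:,:2],np.ones(len(j))],j[:,2],rcond=None)[0])
"
```

```text
t 5.35 pos [0.5204 0.3112 0.0953] rpy [ 1.7996e+02 -1.3000e-01  4.4630e+01] w 0.0537 F [-0.4  1.  -5.6] ff 94.9
linear cm (now frame) [-40.47  44.52 -10.53] (goal frame) [-10.61  59.23 -10.47] twist deg [-0.   -0.14 32.13]
per row [-0.92  1.81] -0.349 twist z 1.07 n 30
12594 [[-0.0191, -0.0258, -0.0347], [0.0159, -0.001, -0.0171], [0.0442, 0.0255, -0.0049]]
-1 0.04449960084460657 [ 0.00185526  0.00361816 -0.01705482]
1 0.04430486655642869 [ 0.00014435 -0.00365456 -0.01702022]
```

View pics/w3.png

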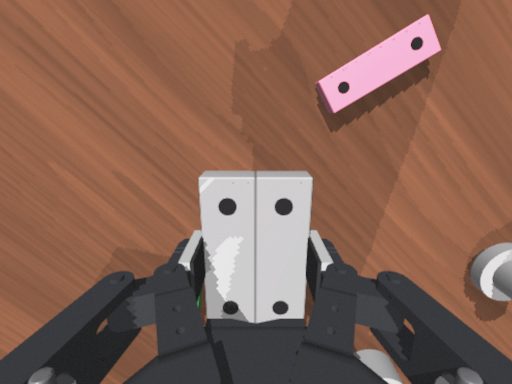

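```bash
python3 go.py .461 -.314 .2 12.5 20
```

```text
t 5.4 pos [0.5204 0.3112 0.0951] rpy [ 1.7997e+02 -1.2000e-01  4.4640e+01] w 0.0535 F [-0.2 -0.7 -6.6] ff 94.9
linear cm (now frame) [-48.13  40.32 -10.57] (goal frame) [-19.33  59.75 -10.49] twist deg [-0.   -0.12 32.14]
per row [-1.82  2.61] -0.524 twist z 1.61 n 20
```

Request:
{"name": "play_rows", "arguments": {"moves": [{"linear": [-1.82,2.61,-0.53],"twist": [0,0,1.61]},{"linear": [-1.82,2.61,-0.53],"twist": [0,0,1.61]},{"linear": [-1.82,2.61,-0.53],"twist": [0,0,1.61]},{"linear": [-1.82,2.61,-0.53],"twist": [0,0,1.61]},{"linear": [-1.82,2.61,-0.53],"twist": [0,0,1.61]},{"linear": [-1.82,2.61,-0.53],"twist": [0,0,1.61]},{"linear": [-1.82,2.61,-0.53],"twist": [0,0,1.61]},{"linear": [-1.82,2.61,-0.53],"twist": [0,0,1.61]},{"linear": [-1.82,2.61,-0.53],"twist": [0,0,1.61]},{"linear": [-1.82,2.61,-0.53],"twist": [0,0,1.61]}]}}

```text
time: 6.23
position: [0.5331, -0.0075, 0.1456]
tcp_rot: [-3.141, 0.001, 0.497]
ft_force: [0.4, -0.3, -5.9]
width: 0.0535
finger_force: 95.3
```

Request:
{"name": "play_rows", "arguments": {"moves": [{"linear": [-1.82,2.61,-0.53],"twist": [0,0,1.61]},{"linear": [-1.82,2.61,-0.53],"twist": [0,0,1.61]},{"linear": [-1.82,2.61,-0.53],"twist": [0,0,1.61]},{"linear": [-1.82,2.61,-0.53],"twist": [0,0,1.61]},{"linear": [-1.82,2.61,-0.53],"twist": [0,0,1.61]},{"linear": [-1.82,2.61,-0.53],"twist": [0,0,1.61]},{"linear": [-1.82,2.61,-0.53],"twist": [0,0,1.61]},{"linear": [-1.82,2.61,-0.53],"twist": [0,0,1.61]},{"linear": [-1.82,2.61,-0.53],"twist": [0,0,1.61]},{"linear": [-1.82,2.61,-0.53],"twist": [0,0,1.61]}]}}

```text
time: 7.07
position: [0.4582, -0.3155, 0.1986]
tcp_rot: [-3.141, 0.001, 0.216]
ft_force: [0.4, -0.8, -6.1]
width: 0.0537
finger_force: 95.3
```

Request:
{"name": "play_rows", "arguments": {"moves": [{"linear": [0,0,0],"twist": [0,0,0]},{"linear": [0,0,0],"twist": [0,0,0]},{"linear": [0,0,0],"twist": [0,0,0]},{"linear": [0,0,0],"twist": [0,0,0]},{"linear": [0,0,0],"twist": [0,0,0]},{"linear": [0,0,0],"twist": [0,0,0]},{"linear": [0,0,0],"twist": [0,0,0]},{"linear": [0,0,0],"twist": [0,0,0]},{"linear": [0,0,0],"twist": [0,0,0]},{"linear": [0,0,0],"twist": [0,0,0]}]}}

```text
time: 7.9
position: [0.4592, -0.3141, 0.1993]
tcp_rot: [3.142, -0.0, 0.217]
ft_force: [0.4, 0.3, -6.6]
width: 0.0536
finger_force: 95.4
```

```bash
python3 go.py .461 -.314 .2 12.5 20
python3 -c "
from h import *
im,m=wr(.019,.030,.539,-.297,.09,'w4.png')   # strips
np.save('pics/w4.npy',im['P'])
im,m=wr(.010,.020,.539,-.297,.125)
P=im['P']
for u,v in((255,80),(200,80),(300,80)): print(P[v,u].round(4))
"
```

```text
t 7.9 pos [ 0.4592 -0.3141  0.1993] rpy [180.    -0.    12.45] w 0.0536 F [ 0.4  0.3 -6.6] ff 95.4
linear cm (now frame) [ 0.18  0.03 -0.07] (goal frame) [ 0.18  0.03 -0.07] twist deg [ 0.   -0.   -0.05]
per row [0.01 0.  ] -0.003 twist z -0.0 n 20
rect [array([ 538.9, -296.2]), array([125.6, 109.3]), np.float64(12.4)] mean [ 548.8 -294.1   23.9] n 2248
rect [array([ 547.7, -294.4]), array([196.5, 150.4]), np.float64(12.5)] mean [ 553.  -293.2   15.4] n 17200
[ 0.5659 -0.2908  0.015 ]
[ 0.5525 -0.2298  0.0148]
[ 0.5767 -0.3405  0.0165]
```

View pics/w4.png

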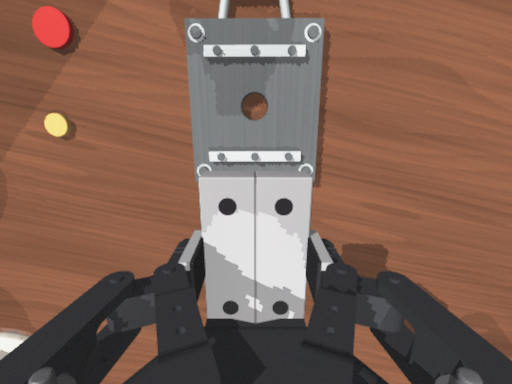

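Request:
{"name": "play_rows", "arguments": {"moves": [{"linear": [2,0,0],"twist": [0,0,0]},{"linear": [3,0,0.5],"twist": [0,0,0]},{"linear": [2.2,0,2],"twist": [0,0,0]},{"linear": [1.0,0,3],"twist": [0,0,0]},{"linear": [0,0,3],"twist": [0,0,0]},{"linear": [0,0,3],"twist": [0,0,0]},{"linear": [0,0,2.5],"twist": [0,0,0]},{"linear": [0,0,1.5],"twist": [0,0,0]},{"linear": [0,0,0.8],"twist": [0,0,0]},{"linear": [0,0,0.4],"twist": [0,0,0]}]}}

```text
time: 8.83
position: [0.5386, -0.2963, 0.0309]
tcp_rot: [-3.14, 0.001, 0.217]
ft_force: [0.6, 0.2, -5.2]
width: 0.0537
finger_force: 95.6
```

```bash
python3 go.py .5394 -.2961 .0145 12.45
python3 -c "
from h import *
im=shot('wrist','w5.png');P=im['P']
m=(P[...,2]>.02)&(P[...,2]<.028)&(np.hypot(P[...,0]-.594,P[...,1]+.284)<.06); Q=P[m];r=cv2.minAreaRect((Q[:,:2]*1000).astype(np.float32));print(r,len(Q))
m=(P[...,2]>.038)&(P[...,2]<.056)&(np.hypot(P[...,0]-.56,P[...,1]+.29)<.045); Q=P[m];W=im['W']@np.linalg.inv(np.array(im['tool_from_camera']));q=(Q-W[:3,3])@W[:3,:3];print(q.max(0),q.min(0),np.median(Q[:,2]))
"
```

```text
t 8.83 pos [ 0.5386 -0.2963  0.0309] rpy [-1.7993e+02  8.0000e-02  1.2440e+01] w 0.0537 F [ 0.6  0.2 -5.2] ff 95.6
linear cm (now frame) [ 0.08 -0.    1.64] (goal frame) [ 0.08 -0.    1.64] twist deg [-0.07  0.08 -0.01]
((599.0243530273438, -282.9549865722656), (25.034015655517578, 115.12667083740234), 13.759419441223145) 4175
[ 0.04493602  0.04106979 -0.00713383] [-0.02264142 -0.03979405 -0.02508508] 0.04797714221218881
```

View pics/w5.png

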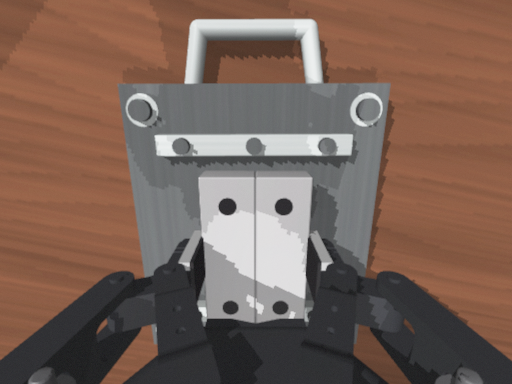

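Request:
{"name": "play_rows", "arguments": {"moves": [{"linear": [0.05,0,0.3],"twist": [0,0,0]},{"linear": [0,0,0.3],"twist": [0,0,0]},{"linear": [0,0,0.3],"twist": [0,0,0]},{"linear": [0,0,0.2],"twist": [0,0,0]},{"linear": [0,0,0.15],"twist": [0,0,0]},{"linear": [0,0,0.1],"twist": [0,0,0]},{"linear": [0,0,0.1],"twist": [0,0,0]},{"linear": [0,0,0],"twist": [0,0,0]},{"linear": [0,0,0],"twist": [0,0,0]},{"linear": [0,0,0],"twist": [0,0,0]}]}}

```text
time: 9.72
position: [0.5397, -0.2965, 0.0179]
tcp_rot: [3.142, -0.0, 0.217]
ft_force: [0.3, 1.0, -5.7]
width: 0.0535
finger_force: 95.6
```

Request:
{"name": "play_rows", "arguments": {"moves": [{"linear": [0,0,0.05],"twist": [0,0,0]},{"linear": [0,0,0.05],"twist": [0,0,0]},{"linear": [0,0,0.05],"twist": [0,0,0]},{"linear": [0,0,0.05],"twist": [0,0,0]},{"linear": [0,0,0],"twist": [0,0,0]},{"linear": [0,0,0],"twist": [0,0,0]},{"linear": [0,0,0],"twist": [0,0,0]},{"linear": [0,0,0],"twist": [0,0,0]},{"linear": [0,0,0],"twist": [0,0,0]},{"linear": [0,0,0],"twist": [0,0,0]}]}}

```text
time: 10.55
position: [0.5397, -0.2965, 0.0158]
tcp_rot: [-3.142, -0.0, 0.217]
ft_force: [0.1, -0.8, -6.5]
width: 0.0541
finger_force: 95.6
```

Request:
{"name": "play_rows", "arguments": {"moves": [{"linear": [0,0,0.05],"twist": [0,0,0]},{"linear": [0,0,0],"twist": [0,0,0]},{"linear": [0,0,0.05],"twist": [0,0,0]},{"linear": [0,0,0],"twist": [0,0,0]},{"linear": [0,0,0],"twist": [0,0,0]},{"linear": [0,0,0],"twist": [0,0,0]},{"linear": [0,0,0],"twist": [0,0,0]},{"linear": [0,0,0],"twist": [0,0,0]},{"linear": [0,0,0],"twist": [0,0,0]},{"linear": [0,0,0],"twist": [0,0,0]}]}}

```text
time: 11.38
position: [0.5397, -0.2964, 0.0148]
tcp_rot: [3.142, -0.0, 0.217]
ft_force: [-0.1, -0.1, -6.6]
width: 0.0536
finger_force: 95.6
```

Request:
{"name": "play_rows", "arguments": {"moves": [{"linear": [0,0,0.05],"twist": [0,0,0]},{"linear": [0,0,0],"twist": [0,0,0]},{"linear": [0,0,0.03],"twist": [0,0,0]},{"linear": [0,0,0],"twist": [0,0,0]},{"linear": [0,0,0],"twist": [0,0,0]},{"linear": [0,0,0],"twist": [0,0,0]},{"linear": [0,0,0],"twist": [0,0,0]},{"linear": [0,0,0],"twist": [0,0,0]},{"linear": [0,0,0],"twist": [0,0,0]},{"linear": [0,0,0],"twist": [0,0,0]}]}}

```text
time: 12.22
position: [0.5398, -0.2965, 0.0143]
tcp_rot: [3.141, -0.0, 0.217]
ft_force: [-2.9, 1.5, 2.6]
width: 0.0538
finger_force: 96.9
```

Request:
{"name": "play_rows", "arguments": {"moves": [{"linear": [0,0,0],"twist": [0,0,0]},{"linear": [0,0,0],"twist": [0,0,0]},{"linear": [0,0,0],"twist": [0,0,0]},{"linear": [0,0,0],"twist": [0,0,0]},{"linear": [0,0,0],"twist": [0,0,0]},{"linear": [0,0,0],"twist": [0,0,0]},{"linear": [0,0,-0.5],"twist": [0,0,0]},{"linear": [0,0,-1],"twist": [0,0,0]},{"linear": [0,0,-2],"twist": [0,0,0]},{"linear": [0,0,-3],"twist": [0,0,0]}], "hand": 6.9}}

```text
time: 13.05
position: [0.5385, -0.2958, 0.0782]
tcp_rot: [-3.139, 0.003, 0.217]
ft_force: [0.5, -0.4, 0.0]
width: 0.0694
finger_force: 0.0
```

Request:
{"name": "play_rows", "arguments": {"moves": [{"linear": [-1,0,-3],"twist": [0,0,0]},{"linear": [-1,0,-3],"twist": [0,0,0]},{"linear": [-1,0,-3],"twist": [0,0,0]},{"linear": [-1,0,-3],"twist": [0,0,0]},{"linear": [0,0,-1],"twist": [0,0,0]},{"linear": [0,0,0],"twist": [0,0,0]},{"linear": [0,0,0],"twist": [0,0,0]},{"linear": [0,0,0],"twist": [0,0,0]},{"linear": [0,0,0],"twist": [0,0,0]},{"linear": [0,0,0],"twist": [0,0,0]}]}}

```text
time: 13.88
position: [0.5004, -0.3047, 0.2073]
tcp_rot: [-3.14, 0.002, 0.217]
ft_force: [0.6, 0.0, 0.3]
width: 0.0688
finger_force: 0.0
```

```bash
python3 -c "
from h import *
im,m=wr(.0275,.036,.539,-.297,.06,'w6.png') 
im,m=wr(.020,.0262,.539,-.297,.09)
P=im['P']
k=(P[...,2]>.0275)&(P[...,2]<.036)&(np.hypot(P[...,0]-.539,P[...,1]+.297)<.06)
Q=P[k];print(np.linalg.lstsq(np.c_[Q[:,:2],np.ones(len(Q))],Q[:,2],rcond=None)[0])
"; python3 go.py .46 .0697 .2 12.5 20
```

```text
rect [array([ 540.1, -297.2]), array([117.3,  56.2]), np.float64(12.4)] mean [ 542.  -296.9   31.3] n 3690
rect [array([ 539. , -296.4]), array([124.5, 109.4]), np.float64(12.4)] mean [ 547.2 -294.8   23.3] n 1563
[-0.00024762  0.0001733   0.03146421]
t 13.98 pos [ 0.5005 -0.3048  0.2079] rpy [-1.7993e+02  7.0000e-02  1.2450e+01] w 0.069 F [-0.  -0.   0.3] ff 0.0
linear cm (now frame) [  4.12 -37.44   0.83] (goal frame) [  4.15 -37.44   0.79] twist deg [-0.07  0.07 -0.05]
per row [ 0.21 -1.87] 0.04 twist z -0.0 n 20
```

View pics/w6.png

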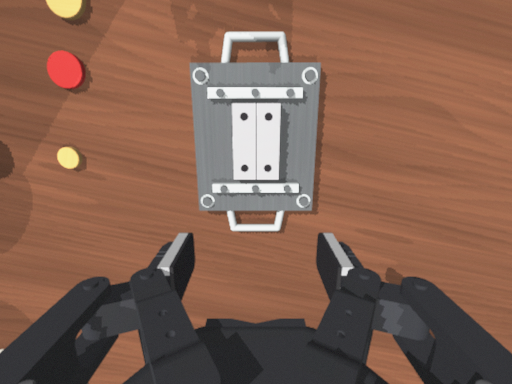

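Request:
{"name": "play_rows", "arguments": {"moves": [{"linear": [0.41,-2,0],"twist": [0,0,0]},{"linear": [0.41,-4.1,0],"twist": [0,0,0]},{"linear": [0.41,-4.1,0],"twist": [0,0,0]},{"linear": [0.41,-4.1,0],"twist": [0,0,0]},{"linear": [0.41,-4.1,0],"twist": [0,0,0]},{"linear": [0.41,-4.1,0],"twist": [0,0,0]},{"linear": [0.41,-4.1,0],"twist": [0,0,0]},{"linear": [0.41,-4.1,0.2],"twist": [0,0,0]},{"linear": [0.41,-4.1,0.3],"twist": [0,0,0]},{"linear": [0.41,-2.6,0.3],"twist": [0,0,0]}], "hand": 8.54}}

```text
time: 14.82
position: [0.4591, 0.072, 0.2009]
tcp_rot: [-3.141, -0.0, 0.219]
ft_force: [0.2, 0.2, 0.2]
width: 0.0853
finger_force: 0.0
```

Request:
{"name": "play_rows", "arguments": {"moves": [{"linear": [0,0,2],"twist": [0,0,0]},{"linear": [0,0,2],"twist": [0,0,0]},{"linear": [0,0,2],"twist": [0,0,0]},{"linear": [0,0,1],"twist": [0,0,0]},{"linear": [0,0,0],"twist": [0,0,0]},{"linear": [0,0,0],"twist": [0,0,0]},{"linear": [0,0,0],"twist": [0,0,0]},{"linear": [0,0,0],"twist": [0,0,0]},{"linear": [0,0,0],"twist": [0,0,0]},{"linear": [0,0,0],"twist": [0,0,0]}]}}

```text
time: 15.65
position: [0.4605, 0.0689, 0.1317]
tcp_rot: [3.142, -0.001, 0.217]
ft_force: [0.5, -0.8, -0.0]
width: 0.0854
finger_force: 0.0
```

```bash
python3 -c "
from h import *
im,m=wr(.031,.041,.460,.0697,.04,'w7.png') 
"; python3 go.py .46 .0697 .004 12.5
```

```text
rect [array([462.1,  71.3]), array([59.6, 59.1]), np.float64(10.1)] mean [462.7  71.7  34.8] n 1499
t 15.7 pos [0.4604 0.0689 0.1315] rpy [ 1.800e+02 -5.000e-02  1.243e+01] w 0.0853 F [ 0.4 -0.3 -0.3] ff 0.0
linear cm (now frame) [-0.03 -0.09 12.75] (goal frame) [-0.02 -0.08 12.75] twist deg [ 0.   -0.05 -0.07]
```

Request:
{"name": "play_rows", "arguments": {"moves": [{"linear": [0.22,-0.2,0.5],"twist": [0,0,0]},{"linear": [0,0,1.5],"twist": [0,0,0]},{"linear": [0,0,2],"twist": [0,0,0]},{"linear": [0,0,2],"twist": [0,0,0]},{"linear": [0,0,2],"twist": [0,0,0]},{"linear": [0,0,2],"twist": [0,0,0]},{"linear": [0,0,1.5],"twist": [0,0,0]},{"linear": [0,0,0.8],"twist": [0,0,0]},{"linear": [0,0,0.4],"twist": [0,0,0]},{"linear": [0,0,0],"twist": [0,0,0]}]}}

```text
time: 16.53
position: [0.4615, 0.0714, 0.0035]
tcp_rot: [-3.142, 0.001, 0.217]
ft_force: [-0.3, -0.2, -0.4]
width: 0.0853
finger_force: 0.0
```

Request:
{"name": "play_rows", "arguments": {"moves": [{"linear": [0,0,0],"twist": [0,0,0]},{"linear": [0,0,0],"twist": [0,0,0]},{"linear": [0,0,0],"twist": [0,0,0]},{"linear": [0,0,0],"twist": [0,0,0]},{"linear": [0,0,0],"twist": [0,0,0]},{"linear": [0,0,0],"twist": [0,0,0]},{"linear": [0,0,0],"twist": [0,0,0]},{"linear": [0,0,0],"twist": [0,0,0]},{"linear": [0,0,0],"twist": [0,0,0]},{"linear": [0,0,0],"twist": [0,0,0]}], "hand": 5.4, "squeeze": 80}}

```text
time: 17.37
position: [0.4626, 0.0718, 0.0057]
tcp_rot: [-3.141, -0.002, 0.217]
ft_force: [-3.5, 0.4, 6.5]
width: 0.0577
finger_force: 86.5
```

Request:
{"name": "play_rows", "arguments": {"moves": [{"linear": [0,0,-0.2],"twist": [0,0,0]},{"linear": [0,0,-0.4],"twist": [0,0,0]},{"linear": [0,0,-0.8],"twist": [0,0,0]},{"linear": [0,0,-1.5],"twist": [0,0,0]},{"linear": [0,0,-2],"twist": [0,0,0]},{"linear": [0,0,-2.5],"twist": [0,0,0]},{"linear": [0,0,-2.5],"twist": [0,0,0]},{"linear": [0,0,-1.5],"twist": [0,0,0]},{"linear": [0,0,-0.5],"twist": [0,0,0]},{"linear": [0,0,0],"twist": [0,0,0]}]}}

```text
time: 18.2
position: [0.4625, 0.0715, 0.1244]
tcp_rot: [3.141, -0.002, 0.217]
ft_force: [0.5, -0.4, -5.9]
width: 0.0581
finger_force: 87.1
```

```bash
cat >> h.py <<'E'
def held(zlo,zhi,r,fn=None):
    im=shot('wrist',fn);W=im['W']@np.linalg.inv(np.array(im['tool_from_camera'])); q=(im['P']-W[:3,3])@W[:3,:3]
    m=(np.hypot(q[...,0],q[...,1])<r)&(q[...,2]>zlo)&(q[...,2]<zhi); k=q[m]*1000
    print('held n',len(k),'pct',np.percentile(k,[1,50,99],axis=0).round(1).tolist()); return im,m,k
E
python3 -c "
from h import *
im,m,k=held(-.05,.0,.034,'w8.png')
h,e=np.histogram(k[:,2],bins=25);print(h,e.round(0))
"; python3 go.py .539 -.2964 .12 12.45 10
```

```text
held n 13401 pct [[-26.4, -30.4, -42.1], [2.2, 0.4, -24.3], [28.8, 31.0, -2.9]]
[  16    6   23  100  298  141  130  120  112  991 3520  867  446  433
  426  615 3853  510  132  135  135  108  103   92   89] [-50. -48. -46. -44. -42. -40. -38. -36. -34. -32. -30. -28. -26. -24.
 -22. -20. -18. -16. -14. -12. -10.  -8.  -6.  -4.  -2.  -0.]
t 18.25 pos [0.4619 0.0714 0.1229] rpy [ 1.800e+02 -1.000e-02  1.244e+01] w 0.0582 F [ 0.2 -1.1 -6.1] ff 87.1
linear cm (now frame) [-0.39 37.58  0.3 ] (goal frame) [-0.4  37.58  0.29] twist deg [ 0.   -0.01 -0.01]
per row [-0.04  3.76] 0.029 twist z -0.0 n 10
```

View pics/w8.png

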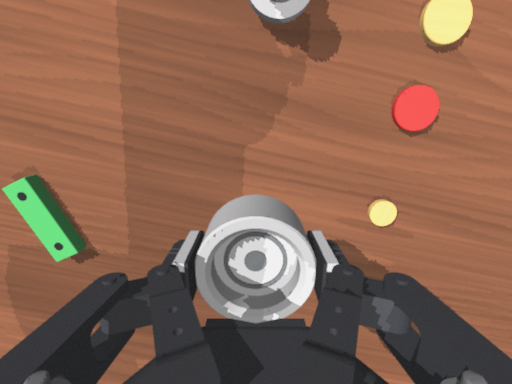

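```bash
python3 -c "
from h import *
im,m,k=held(-.05,.0,.036)
z=k[np.abs(k[:,2]+30)<1.5]; print(cv2.minEnclosingCircle(z[:,:2].astype(np.float32)),cv2.minAreaRect(z[:,:2].astype(np.float32)))
f=k[np.abs(k[:,2]+17.2)<1]; print(cv2.minEnclosingCircle(f[:,:2].astype(np.float32)))
r=z; print(np.linalg.lstsq(np.c_[r[:,:2],np.ones(len(r))],r[:,2],rcond=None)[0])
"
```

```text
held n 13773 pct [[-26.4, -32.3, -42.7], [2.9, 0.4, -24.7], [28.8, 32.4, -3.2]]
((4.237895965576172, -0.10106411576271057), 34.54985046386719) ((0.6983165740966797, 2.648303985595703), (65.3779067993164, 58.89279556274414), 76.66301727294922)
((9.133727073669434, -0.05580081790685654), 33.55003356933594)
[ 6.48554656e-04 -2.12097809e-04 -2.96055933e+01]
```

Request:
{"name": "play_rows", "arguments": {"moves": [{"linear": [0,2,0],"twist": [0,0,0]},{"linear": [0,4.1,0],"twist": [0,0,0]},{"linear": [0,4.1,0],"twist": [0,0,0]},{"linear": [0,4.1,0],"twist": [0,0,0]},{"linear": [0,4.1,0],"twist": [0,0,0]},{"linear": [0,4.1,0],"twist": [0,0,0]},{"linear": [0,4.1,0],"twist": [0,0,0]},{"linear": [-0.2,4.1,0],"twist": [0,0,0]},{"linear": [-0.2,4.1,0],"twist": [0,0,0]},{"linear": [0,2.8,0],"twist": [0,0,0]}]}}

```text
time: 19.13
position: [0.538, -0.2998, 0.1206]
tcp_rot: [-3.14, 0.002, 0.215]
ft_force: [0.9, 0.9, -5.6]
width: 0.0579
finger_force: 87.9
```

Request:
{"name": "play_rows", "arguments": {"moves": [{"linear": [0,0,0.5],"twist": [0,0,0]},{"linear": [0,0,1],"twist": [0,0,0]},{"linear": [0,0,1.5],"twist": [0,0,0]},{"linear": [0,0,1.5],"twist": [0,0,0]},{"linear": [0,0,1.5],"twist": [0,0,0]},{"linear": [0,0,0.5],"twist": [0,0,0]},{"linear": [0,0,0],"twist": [0,0,0]},{"linear": [0,0,0],"twist": [0,0,0]},{"linear": [0,0,0],"twist": [0,0,0]},{"linear": [0,0,0],"twist": [0,0,0]}]}}

```text
time: 19.97
position: [0.5394, -0.2967, 0.0591]
tcp_rot: [3.141, -0.001, 0.217]
ft_force: [0.2, 0.8, -5.5]
width: 0.0583
finger_force: 88.3
```

```bash
python3 -c "
from h import *
im=shot('wrist','w9.png')
"; python3 go.py .539 -.2964 .0377 12.45
```

```text
t 20.02 pos [ 0.5394 -0.2967  0.059 ] rpy [ 1.7994e+02 -7.0000e-02  1.2450e+01] w 0.0579 F [ 0.8  0.2 -5.9] ff 88.3
linear cm (now frame) [-0.03 -0.04  2.13] (goal frame) [-0.03 -0.04  2.13] twist deg [ 0.06 -0.07 -0.  ]
```

View pics/w9.png

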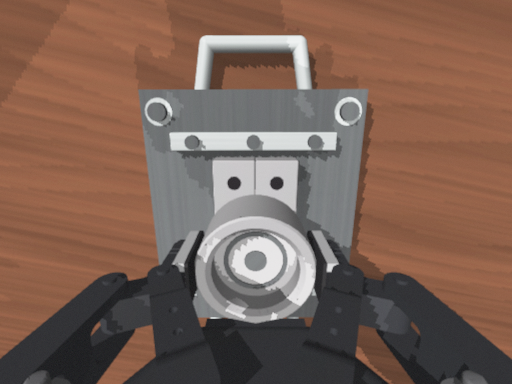

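```bash
python3 -c "
from h import *
im,m,k=held(-.04,-.01,.04)
for z0 in(-29.6,-16.8):
  z=k[(np.abs(k[:,2]-z0)<.8)&(np.abs(k[:,1])<6)]; h,e=np.histogram(z[:,0],bins=np.arange(-36,38,2)); print(z0,[(int(a),int(b)) for a,b in zip(e,h) if b])
  z=k[(np.abs(k[:,2]-z0)<.8)&(np.abs(k[:,0])<31)];print(z[:,0].max(), z[np.abs(z[:,1])<4][:,0].min())
z=k[(np.abs(k[:,2]+29.6)<.8)]
from scipy.optimize import least_squares
# outer edge: per angle max radius, front half
a=np.degrees(np.arctan2(z[:,1],z[:,0])); E=np.array([z[(a>t)&(a<t+4)][np.argmax(np.hypot(*z[(a>t)&(a<t+4)][:,:2].T))][:2] for t in range(-60,60,4) if ((a>t)&(a<t+4)).sum()>3])
print(least_squares(lambda p:np.hypot(E[:,0]-p[0],E[:,1]-p[1])-29.7,[0,0],loss='soft_l1').x)
"
```

```text
held n 13019 pct [[-26.6, -34.3, -38.6], [1.6, 0.4, -24.8], [28.7, 34.6, -11.8]]
-29.6 [(-32, 1), (-30, 32), (-28, 66), (-26, 69), (-24, 17), (22, 64), (24, 89), (26, 90), (28, 30)]
29.422646574256692 -30.200240509368456
-16.8 [(-24, 43), (-22, 64), (-20, 50), (-18, 39), (-16, 54), (-14, 58), (-12, 56), (-10, 64), (-8, 52), (-6, 55), (-4, 52), (-2, 59), (0, 43), (2, 58), (4, 60), (6, 71), (8, 64), (10, 64), (12, 53), (14, 49), (16, 2), (26, 1), (28, 24)]
29.159528209766123 -23.499062563182623
[-0.72201913  0.62075436]
```

Request:
{"name": "play_rows", "arguments": {"moves": [{"linear": [0.04,-0.05,0.3],"twist": [0,0,0]},{"linear": [0,0,0.4],"twist": [0,0,0]},{"linear": [0,0,0.4],"twist": [0,0,0]},{"linear": [0,0,0.3],"twist": [0,0,0]},{"linear": [0,0,0.2],"twist": [0,0,0]},{"linear": [0,0,0.1],"twist": [0,0,0]},{"linear": [0,0,0.1],"twist": [0,0,0]},{"linear": [0,0,0.05],"twist": [0,0,0]},{"linear": [0,0,0],"twist": [0,0,0]},{"linear": [0,0,0],"twist": [0,0,0]}]}}

```text
time: 20.9
position: [0.5392, -0.2961, 0.0396]
tcp_rot: [3.142, -0.0, 0.217]
ft_force: [-0.2, 0.0, -5.8]
width: 0.0582
finger_force: 88.3
```

Request:
{"name": "play_rows", "arguments": {"moves": [{"linear": [0,0,0],"twist": [0,0,0]},{"linear": [0,0,0.05],"twist": [0,0,0]},{"linear": [0,0,0],"twist": [0,0,0]},{"linear": [0,0,0.05],"twist": [0,0,0]},{"linear": [0,0,0],"twist": [0,0,0]},{"linear": [0,0,0],"twist": [0,0,0]},{"linear": [0,0,0],"twist": [0,0,0]},{"linear": [0,0,0],"twist": [0,0,0]},{"linear": [0,0,0],"twist": [0,0,0]},{"linear": [0,0,0],"twist": [0,0,0]}]}}

```text
time: 21.73
position: [0.5392, -0.296, 0.0385]
tcp_rot: [3.142, -0.0, 0.217]
ft_force: [0.5, 0.5, -5.3]
width: 0.0584
finger_force: 88.3
```

Request:
{"name": "play_rows", "arguments": {"moves": [{"linear": [0,0,0.05],"twist": [0,0,0]},{"linear": [0,0,0],"twist": [0,0,0]},{"linear": [0,0,0.03],"twist": [0,0,0]},{"linear": [0,0,0],"twist": [0,0,0]},{"linear": [0,0,0],"twist": [0,0,0]},{"linear": [0,0,0],"twist": [0,0,0]},{"linear": [0,0,0],"twist": [0,0,0]},{"linear": [0,0,0],"twist": [0,0,0]},{"linear": [0,0,0],"twist": [0,0,0]},{"linear": [0,0,0],"twist": [0,0,0]}]}}

```text
time: 22.57
position: [0.5391, -0.296, 0.0378]
tcp_rot: [3.142, 0.0, 0.217]
ft_force: [-2.0, 1.8, -2.3]
width: 0.0583
finger_force: 88.6
```

Request:
{"name": "play_rows", "arguments": {"moves": [{"linear": [0,0,0.03],"twist": [0,0,0]},{"linear": [0,0,0],"twist": [0,0,0]},{"linear": [0,0,0.02],"twist": [0,0,0]},{"linear": [0,0,0],"twist": [0,0,0]},{"linear": [0,0,0],"twist": [0,0,0]},{"linear": [0,0,0],"twist": [0,0,0]},{"linear": [0,0,0],"twist": [0,0,0]},{"linear": [0,0,0],"twist": [0,0,0]},{"linear": [0,0,0],"twist": [0,0,0]},{"linear": [0,0,0],"twist": [0,0,0]}]}}

```text
time: 23.4
position: [0.5391, -0.296, 0.0377]
tcp_rot: [3.141, -0.0, 0.217]
ft_force: [-5.7, 1.9, 4.1]
width: 0.0584
finger_force: 89.5
```

Request:
{"name": "play_rows", "arguments": {"moves": [{"linear": [0,0,0],"twist": [0,0,0]},{"linear": [0,0,0],"twist": [0,0,0]},{"linear": [0,0,0],"twist": [0,0,0]},{"linear": [0,0,0],"twist": [0,0,0]},{"linear": [0,0,0],"twist": [0,0,0]},{"linear": [0,0,0],"twist": [0,0,0]},{"linear": [0,0,-0.5],"twist": [0,0,0]},{"linear": [0,0,-1],"twist": [0,0,0]},{"linear": [0,0,-2],"twist": [0,0,0]},{"linear": [0,0,-3],"twist": [0,0,0]}], "hand": 8.0}}

```text
time: 24.23
position: [0.5381, -0.2954, 0.1014]
tcp_rot: [-3.139, 0.003, 0.217]
ft_force: [0.5, -0.8, 0.2]
width: 0.0798
finger_force: 0.0
```

Request:
{"name": "play_rows", "arguments": {"moves": [{"linear": [-0.5,0,-3],"twist": [0,0,0]},{"linear": [-0.5,0,-3],"twist": [0,0,0]},{"linear": [-0.5,0,-3],"twist": [0,0,0]},{"linear": [-0.5,0,-1],"twist": [0,0,0]},{"linear": [0,0,0],"twist": [0,0,0]},{"linear": [0,0,0],"twist": [0,0,0]},{"linear": [0,0,0],"twist": [0,0,0]},{"linear": [0,0,0],"twist": [0,0,0]},{"linear": [0,0,0],"twist": [0,0,0]},{"linear": [0,0,0],"twist": [0,0,0]}]}}

```text
time: 25.07
position: [0.5195, -0.3001, 0.201]
tcp_rot: [-3.14, 0.001, 0.217]
ft_force: [0.4, -0.4, 0.6]
width: 0.0799
finger_force: 0.0
```

```bash
python3 -c "
from h import *
im,m=wr(.064,.072,.539,-.296,.04,'w10.png'); P=im['P']; Q=P[m]; print(np.linalg.lstsq(np.c_[Q[:,:2],np.ones(len(Q))],Q[:,2],rcond=None)[0])
wr(.020,.0262,.539,-.296,.09);
"; python3 go.py .6455 -.058 .2 12.5 10
```

```text
rect [array([ 538.8, -297.1]), array([58.7, 59.2]), np.float64(11.9)] mean [ 539.4 -296.9   66.9] n 1192
[0.00287933 0.00241815 0.06605132]
rect [array([ 538.5, -296.6]), array([125.4, 109.3]), np.float64(12.4)] mean [ 545.8 -294.9   23.3] n 1685
t 25.17 pos [ 0.5196 -0.3002  0.2016] rpy [-1.7997e+02  4.0000e-02  1.2450e+01] w 0.0799 F [-0.3  0.1 -0.4] ff 0.0
linear cm (now frame) [ 17.51 -20.94   0.16] (goal frame) [ 17.53 -20.92   0.16] twist deg [-0.03  0.04 -0.06]
per row [ 1.75 -2.09] 0.016 twist z -0.01 n 10
```

View pics/w10.png

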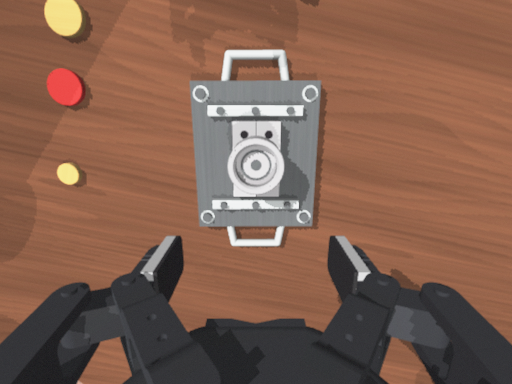

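Request:
{"name": "play_rows", "arguments": {"moves": [{"linear": [1.75,-2.09,0],"twist": [0,0,0]},{"linear": [1.75,-2.09,0.5],"twist": [0,0,0]},{"linear": [1.75,-2.09,1],"twist": [0,0,0]},{"linear": [1.75,-2.09,1],"twist": [0,0,0]},{"linear": [1.75,-2.09,1],"twist": [0,0,0]},{"linear": [1.75,-2.09,1],"twist": [0,0,0]},{"linear": [1.75,-2.09,1],"twist": [0,0,0]},{"linear": [1.75,-2.09,1],"twist": [0,0,0]},{"linear": [1.75,-2.09,0.5],"twist": [0,0,0]},{"linear": [1.75,-2.09,0],"twist": [0,0,0]}], "hand": 5.6}}

```text
time: 26.0
position: [0.6454, -0.0572, 0.1304]
tcp_rot: [-3.141, 0.002, 0.217]
ft_force: [-0.4, -0.3, -0.4]
width: 0.0561
finger_force: 0.0
```

Request:
{"name": "play_rows", "arguments": {"moves": [{"linear": [0,0,0],"twist": [0,0,0]},{"linear": [0,0,0],"twist": [0,0,0]},{"linear": [0,0,0],"twist": [0,0,0]},{"linear": [0,0,0],"twist": [0,0,0]},{"linear": [0,0,0],"twist": [0,0,0]},{"linear": [0,0,0],"twist": [0,0,0]},{"linear": [0,0,0],"twist": [0,0,0]},{"linear": [0,0,0],"twist": [0,0,0]},{"linear": [0,0,0],"twist": [0,0,0]},{"linear": [0,0,0],"twist": [0,0,0]}]}}

```text
time: 26.83
position: [0.6455, -0.0587, 0.1322]
tcp_rot: [-3.142, -0.0, 0.217]
ft_force: [0.3, 1.1, 0.3]
width: 0.0556
finger_force: 0.0
```

```bash
cat > col.py <<'E'
from h import *
def disc(cx,cy,rad,fn=None):
    im=shot('wrist',fn); hsv=cv2.cvtColor(im['pixels'],cv2.COLOR_RGB2HSV); P=im['P']
    m=(hsv[...,0]>20)&(hsv[...,0]<32)&(hsv[...,1]>110)&(P[...,2]>.005)&(np.hypot(P[...,0]-cx,P[...,1]-cy)<rad)
    m=m&(P[...,2]>np.percentile(P[...,2][m],50)-.002)
    Q=P[m]; r=cv2.minAreaRect((Q[:,:2]*1000).astype(np.float32)); print([np.round(x,1) for x in r],np.median(Q[:,2]).round(4),len(Q))
if __name__=='__main__': disc(.6455,-.058,.04)
E
python3 col.py; python3 go.py .6455 -.058 .0015 12.5
python3 -c "
from h import *
wr(.004,.012,.6455,-.058,.035)"
```

```text
[array([646.4, -56.3]), array([39.2, 38.3]), np.float64(13.6)] 0.0073 55
t 26.88 pos [ 0.6455 -0.0586  0.1322] rpy [180.     0.    12.44] w 0.056 F [-0.3  0.9  0.2] ff 0.0
linear cm (now frame) [ 1.000e-02 -6.000e-02  1.307e+01] (goal frame) [ 1.000e-02 -6.000e-02  1.307e+01] twist deg [ 0.    0.   -0.06]
rect [array([647. , -56.5]), array([39.9, 39.7]), np.float64(12.3)] mean [647.3 -56.4   7.3] n 1188
```

Request:
{"name": "play_rows", "arguments": {"moves": [{"linear": [0.19,-0.17,0.5],"twist": [0,0,0]},{"linear": [0,0,1.5],"twist": [0,0,0]},{"linear": [0,0,2],"twist": [0,0,0]},{"linear": [0,0,2],"twist": [0,0,0]},{"linear": [0,0,2],"twist": [0,0,0]},{"linear": [0,0,2],"twist": [0,0,0]},{"linear": [0,0,1.6],"twist": [0,0,0]},{"linear": [0,0,0.9],"twist": [0,0,0]},{"linear": [0,0,0.5],"twist": [0,0,0]},{"linear": [0,0,0],"twist": [0,0,0]}]}}

```text
time: 27.77
position: [0.6465, -0.0563, 0.0012]
tcp_rot: [-3.141, 0.001, 0.217]
ft_force: [-0.2, -0.6, -0.1]
width: 0.0558
finger_force: 0.0
```

Request:
{"name": "play_rows", "arguments": {"moves": [{"linear": [0,0,0],"twist": [0,0,0]},{"linear": [0,0,0],"twist": [0,0,0]},{"linear": [0,0,0],"twist": [0,0,0]},{"linear": [0,0,0],"twist": [0,0,0]},{"linear": [0,0,0],"twist": [0,0,0]},{"linear": [0,0,0],"twist": [0,0,0]},{"linear": [0,0,0],"twist": [0,0,0]},{"linear": [0,0,0],"twist": [0,0,0]},{"linear": [0,0,0],"twist": [0,0,0]},{"linear": [0,0,0],"twist": [0,0,0]}], "hand": 3.7, "squeeze": 40}}

```text
time: 28.6
position: [0.6478, -0.0566, 0.0036]
tcp_rot: [3.141, -0.002, 0.217]
ft_force: [-0.7, -0.3, 6.5]
width: 0.038
finger_force: 40.3
```

Request:
{"name": "play_rows", "arguments": {"moves": [{"linear": [0,0,-0.2],"twist": [0,0,0]},{"linear": [0,0,-0.4],"twist": [0,0,0]},{"linear": [0,0,-0.8],"twist": [0,0,0]},{"linear": [0,0,-1.5],"twist": [0,0,0]},{"linear": [0,0,-2],"twist": [0,0,0]},{"linear": [0,0,-2.5],"twist": [0,0,0]},{"linear": [0,0,-2.5],"twist": [0,0,0]},{"linear": [0,0,-2],"twist": [0,0,0]},{"linear": [0,0,-0.6],"twist": [0,0,0]},{"linear": [0,0,0],"twist": [0,0,0]}]}}

```text
time: 29.43
position: [0.648, -0.0566, 0.1295]
tcp_rot: [3.141, -0.003, 0.217]
ft_force: [0.7, -0.1, -1.4]
width: 0.0376
finger_force: 40.2
```

```bash
cat > hb.py <<'E'
from h import *
im,m,k=held(-.03,.01,.024)
h,e=np.histogram(k[:,2],bins=np.arange(-30,11,2)); print([(int(a),int(b)) for a,b in zip(e,h)])
z0=e[np.argmax(h)]+1; t=k[np.abs(k[:,2]-z0)<2]; print('top z',np.median(t[:,2])); t=t[np.abs(t[:,2]-np.median(t[:,2]))<1.2]
c=t[np.abs(t[:,1])<4]; print('x range centre strip',c[:,0].min(),c[:,0].max(),'slope',np.linalg.lstsq(np.c_[t[:,:2],np.ones(len(t))],t[:,2],rcond=None)[0])
print(cv2.minAreaRect(t[:,:2].astype(np.float32)))
E
python3 hb.py; python3 go.py .5388 -.2971 .13 12.45 10
```

```text
held n 4370 pct [[-19.4, -19.5, -29.0], [1.9, 0.4, -3.8], [19.0, 19.7, 2.5]]
[(-30, 69), (-28, 59), (-26, 77), (-24, 57), (-22, 54), (-20, 54), (-18, 64), (-16, 43), (-14, 55), (-12, 41), (-10, 49), (-8, 39), (-6, 1005), (-4, 2492), (-2, 81), (0, 71), (2, 55), (4, 5), (6, 0), (8, 0)]
top z -3.6548397217505815
x range centre strip -21.196875107868532 19.54990455991834 slope [-1.93711284e-05 -1.41207085e-03 -3.66428249e+00]
((-0.8262615203857422, 1.0025463104248047), (40.75003433227539, 38.93532180786133), 0.4887920022010803)
t 29.48 pos [ 0.6473 -0.0565  0.1274] rpy [ 1.7998e+02 -5.0000e-02  1.2440e+01] w 0.0383 F [ 1.3  0.6 -1.9] ff 40.2
linear cm (now frame) [-15.78  21.16  -0.27] (goal frame) [-15.78  21.15  -0.26] twist deg [ 0.02 -0.05 -0.01]
per row [-1.58  2.12] -0.026 twist z -0.0 n 10
```

Request:
{"name": "play_rows", "arguments": {"moves": [{"linear": [-0.8,1.1,0],"twist": [0,0,0]},{"linear": [-1.3,1.8,0],"twist": [0,0,0]},{"linear": [-1.9,2.5,0],"twist": [0,0,0]},{"linear": [-1.9,2.5,0],"twist": [0,0,0]},{"linear": [-1.9,2.5,0],"twist": [0,0,0]},{"linear": [-1.9,2.5,0],"twist": [0,0,0]},{"linear": [-1.9,2.5,0],"twist": [0,0,0]},{"linear": [-1.9,2.5,0],"twist": [0,0,0]},{"linear": [-1.3,2,0],"twist": [0,0,0]},{"linear": [-0.9,1.2,0],"twist": [0,0,0]}]}}

```text
time: 30.32
position: [0.5369, -0.2987, 0.1253]
tcp_rot: [-3.14, 0.002, 0.215]
ft_force: [0.0, -0.1, -0.3]
width: 0.0376
finger_force: 40.2
```

Request:
{"name": "play_rows", "arguments": {"moves": [{"linear": [0,0,0.4],"twist": [0,0,0]},{"linear": [0,0,0.8],"twist": [0,0,0]},{"linear": [0,0,1.0],"twist": [0,0,0]},{"linear": [0,0,1.0],"twist": [0,0,0]},{"linear": [0,0,0.6],"twist": [0,0,0]},{"linear": [0,0,0.3],"twist": [0,0,0]},{"linear": [0,0,0],"twist": [0,0,0]},{"linear": [0,0,0],"twist": [0,0,0]},{"linear": [0,0,0],"twist": [0,0,0]},{"linear": [0,0,0],"twist": [0,0,0]}]}}

```text
time: 31.15
position: [0.5395, -0.2964, 0.0868]
tcp_rot: [3.141, -0.001, 0.217]
ft_force: [1.0, 0.3, -1.1]
width: 0.0378
finger_force: 40.3
```

```bash
python3 hb.py; python3 go.py .5394 -.2963 .0685 12.45
python3 -c "
from h import *
im=shot('wrist','w11.png');W=im['W']@np.linalg.inv(np.array(im['tool_from_camera'])); q=(im['P']-W[:3,3])@W[:3,:3]*1000
h=W[2,3]*1000-68; z=q[(np.abs(q[...,2]-h)<2)&(np.hypot(q[...,0],q[...,1])<36)]
a=np.degrees(np.arctan2(z[:,1],z[:,0])); E=np.array([z[(a>t)&(a<t+4)][np.argmax(np.hypot(*z[(a>t)&(a<t+4)][:,:2].T))][:2] for t in range(-60,60,4) if ((a>t)&(a<t+4)).sum()>2])
from scipy.optimize import least_squares
print(h,np.median(z[:,2]),len(z),E[:,0].max(),least_squares(lambda p:np.hypot(E[:,0]-p[0],E[:,1]-p[1])-29.7,[0,0],loss='soft_l1').x)
c=np.hypot(E[:,0],E[:,1]);print(c.round(1))"
```

```text
held n 4380 pct [[-19.3, -19.5, -28.8], [1.9, 0.4, -3.8], [19.1, 19.7, 2.5]]
[(-30, 79), (-28, 65), (-26, 63), (-24, 53), (-22, 65), (-20, 55), (-18, 54), (-16, 46), (-14, 54), (-12, 40), (-10, 53), (-8, 38), (-6, 1024), (-4, 2479), (-2, 88), (0, 59), (2, 61), (4, 4), (6, 0), (8, 0)]
top z -3.64401576797643
x range centre strip -21.268624097146713 19.490738072682166 slope [ 6.47839620e-04  1.44769728e-03 -3.67525649e+00]
((-0.8893280029296875, 0.7050971984863281), (38.122703552246094, 40.7593994140625), 89.97428894042969)
t 31.2 pos [ 0.5394 -0.2965  0.0868] rpy [ 1.7997e+02 -4.0000e-02  1.2440e+01] w 0.0377 F [-0.5 -0.7 -1. ] ff 40.3
linear cm (now frame) [-0.   -0.02  1.83] (goal frame) [ 0.   -0.02  1.83] twist deg [ 0.03 -0.04 -0.01]
18.767435397280238 19.488136016798574 1199 28.986259093100685 [-0.90932371  0.18851136]
[29.  28.9 29.  29.  29.  28.8 28.8 28.7 28.7 28.9 28.6 28.8 28.8 28.9
 29.  28.9 29.1 28.5 29.  28.8 29.1 28.8 29.  29.1 29.  29.2 29.1 29.2
 29.4 29.1]
```

Request:
{"name": "play_rows", "arguments": {"moves": [{"linear": [0,0,0.3],"twist": [0,0,0]},{"linear": [0,0,0.3],"twist": [0,0,0]},{"linear": [0,0,0.3],"twist": [0,0,0]},{"linear": [0,0,0.3],"twist": [0,0,0]},{"linear": [0,0,0.2],"twist": [0,0,0]},{"linear": [0,0,0.2],"twist": [0,0,0]},{"linear": [0,0,0.15],"twist": [0,0,0]},{"linear": [0,0,0.05],"twist": [0,0,0]},{"linear": [0,0,0],"twist": [0,0,0]},{"linear": [0,0,0],"twist": [0,0,0]}]}}

```text
time: 32.08
position: [0.5392, -0.2964, 0.0683]
tcp_rot: [3.142, -0.0, 0.217]
ft_force: [0.3, -0.4, -0.8]
width: 0.0378
finger_force: 40.3
```

```bash
python3 go.py .5394 -.2963 .0685 12.45; python3 hb.py
```

```text
t 32.08 pos [ 0.5392 -0.2964  0.0683] rpy [ 1.800e+02 -1.000e-02  1.244e+01] w 0.0378 F [ 0.3 -0.4 -0.8] ff 40.3
linear cm (now frame) [ 0.02 -0.   -0.02] (goal frame) [ 0.02 -0.   -0.02] twist deg [ 0.   -0.01 -0.01]
held n 4727 pct [[-19.5, -19.8, -28.5], [3.1, 0.4, -3.7], [22.4, 19.8, 3.2]]
[(-30, 68), (-28, 63), (-26, 68), (-24, 57), (-22, 60), (-20, 51), (-18, 57), (-16, 48), (-14, 51), (-12, 43), (-10, 56), (-8, 39), (-6, 987), (-4, 2511), (-2, 82), (0, 284), (2, 195), (4, 7), (6, 0), (8, 0)]
top z -3.6471160833566345
x range centre strip -20.73828979045348 19.616903349313365 slope [ 3.13362709e-05 -5.98871211e-06 -3.66358845e+00]
((-0.9382877349853516, 1.0820121765136719), (39.669586181640625, 40.83677291870117), 83.65599060058594)
```

Request:
{"name": "play_rows", "arguments": {"moves": [{"linear": [0,0,0],"twist": [0,0,0]},{"linear": [0,0,0],"twist": [0,0,0]},{"linear": [0,0,0],"twist": [0,0,0]},{"linear": [0,0,0],"twist": [0,0,0]},{"linear": [0,0,0],"twist": [0,0,0]},{"linear": [0,0,0],"twist": [0,0,0]},{"linear": [0,0,-0.5],"twist": [0,0,0]},{"linear": [0,0,-1.5],"twist": [0,0,0]},{"linear": [0,0,-2.5],"twist": [0,0,0]},{"linear": [0,0,-3],"twist": [0,0,0]}], "hand": 6.0}}

```text
time: 32.97
position: [0.5383, -0.2959, 0.1428]
tcp_rot: [-3.14, 0.002, 0.217]
ft_force: [0.0, -0.8, -1.4]
width: 0.0596
finger_force: 0.0
```

Request:
{"name": "play_rows", "arguments": {"moves": [{"linear": [0,0,-1],"twist": [0,0,0]},{"linear": [0,0,0],"twist": [0,0,0]},{"linear": [0,0,0],"twist": [0,0,0]},{"linear": [0,0,0],"twist": [0,0,0]},{"linear": [0,0,0],"twist": [0,0,0]},{"linear": [0,0,0],"twist": [0,0,0]},{"linear": [0,0,0],"twist": [0,0,0]},{"linear": [0,0,0],"twist": [0,0,0]},{"linear": [0,0,0],"twist": [0,0,0]},{"linear": [0,0,0],"twist": [0,0,0]}]}}

```text
time: 33.8
position: [0.5391, -0.2963, 0.1531]
tcp_rot: [-3.141, 0.0, 0.217]
ft_force: [-0.6, -0.2, 0.4]
width: 0.0598
finger_force: 0.0
```

```bash
python3 go.py .637 .087 .16 12.45 10; python3 -c "
from h import *
im,m=wr(.0655,.0715,.5387,-.2968,.036,'w12.png');P=im['P']
m=(np.hypot(P[...,0]-.5387,P[...,1]+.2968)<.018);Q=P[m];print('blank top',np.percentile(Q[:,2],[5,50,95]),np.linalg.lstsq(np.c_[Q[:,:2],np.ones(len(Q))],Q[:,2],rcond=None)[0])
from m import A
"
```

```text
t 33.8 pos [ 0.5391 -0.2963  0.1531] rpy [-1.7999e+02  1.0000e-02  1.2440e+01] w 0.0598 F [-0.6 -0.2  0.4] ff 0.0
linear cm (now frame) [ 17.82 -35.32  -0.69] (goal frame) [ 17.82 -35.32  -0.69] twist deg [-0.01  0.01 -0.01]
per row [ 1.78 -3.53] -0.069 twist z -0.0 n 10
rect [array([ 538.8, -296.7]), array([59.3, 59.5]), np.float64(61.4)] mean [ 539.8 -296.9   67.1] n 1423
blank top [0.06192211 0.23587591 0.24631879] [ 8.39539945  1.82583049 -3.86376949]
table z -0.0006195589511096555 0.0008975756408876046
bars ([array([518.9, 307.8]), array([89.8, 60.7]), np.float64(44.7)], 379, np.float64(0.0145))
bars ([array([517.4, 308.9]), array([95.3, 57.6]), np.float64(45.3)], 393, np.float64(0.0168))
die ([array([461.6,  69.6]), array([58.9, 59.4]), np.float64(28.9)], 187, np.float64(0.0341))
die ([array([458.8,  69.7]), array([57.6, 59.1]), np.float64(24.2)], 237, np.float64(0.036))
top ([array([638.4,  86.9]), array([32.4, 32.3]), np.float64(78.8)], 133, np.float64(0.0525))
top ([array([635.6,  86.7]), array([33.1, 31.6]), np.float64(2.0)], 95, np.float64(0.0548))
flange ([array([641.2,  83.7]), array([53.7, 48.4]), np.float64(29.9)], 200, np.float64(0.0199))
flange ([array([634.3,  84.7]), array([49.5, 53. ]), np.float64(45.1)], 148, np.float64(0.022))
blank ([array([646.5, -57.6]), array([40.2, 39.9]), np.float64(65.8)], 230, np.float64(0.0071))
blank ([array([642.7, -59.9]), array([45.9, 39.5]), np.float64(61.3)], 152, np.float64(0.0091))
small ([array([466.6, -66.5]), array([25.8, 25.6]), np.float64(68.0)], 88, np.float64(0.0071))
small ([array([463. , -65.7]), array([27.2, 26. ]), np.float64(43.9)], 105, np.float64(0.0089))
bol ([array([ 539.1, -296.9]), array([244.8, 152.1]), np.float64(12.5)], 7919, np.float64(0.0156))
bol ([array([ 581.3, -287. ]), array([338.6, 150.1]), np.float64(12.6)], 6505, np.float64(0.0177))
```

```bash
python3 -c "
from h import *
im=shot('wrist');P=im['P']
m=(np.hypot(P[...,0]-.5387,P[...,1]+.2968)<.018)&(P[...,2]<.1);Q=P[m];print('blank top',len(Q),np.percentile(Q[:,2],[5,50,95]),np.linalg.lstsq(np.c_[Q[:,:2]-[.5387,-.2968],np.ones(len(Q))],Q[:,2],rcond=None)[0])
"
```

```text
blank top 1147 [0.0613105  0.06238629 0.06347882] [0.00052436 0.00044721 0.06237741]
```

Request:
{"name": "play_rows", "arguments": {"moves": [{"linear": [1.6,-3.3,-0.2],"twist": [0,0,0]},{"linear": [1.78,-3.6,-0.2],"twist": [0,0,0]},{"linear": [1.78,-3.6,-0.2],"twist": [0,0,0]},{"linear": [1.78,-3.6,-0.1],"twist": [0,0,0]},{"linear": [1.78,-3.6,0],"twist": [0,0,0]},{"linear": [1.78,-3.6,0],"twist": [0,0,0]},{"linear": [1.78,-3.6,0],"twist": [0,0,0]},{"linear": [1.78,-3.6,0],"twist": [0,0,0]},{"linear": [1.78,-3.6,0],"twist": [0,0,0]},{"linear": [1.78,-3.22,0],"twist": [0,0,0]}], "hand": 6.0}}

```text
time: 34.73
position: [0.6352, 0.089, 0.1604]
tcp_rot: [-3.142, -0.0, 0.218]
ft_force: [1.0, -0.2, 0.4]
width: 0.06
finger_force: 0.0
```

Request:
{"name": "play_rows", "arguments": {"moves": [{"linear": [0,0,0],"twist": [0,0,0]},{"linear": [0,0,0],"twist": [0,0,0]},{"linear": [0,0,0],"twist": [0,0,0]},{"linear": [0,0,0],"twist": [0,0,0]},{"linear": [0,0,0],"twist": [0,0,0]},{"linear": [0,0,0],"twist": [0,0,0]},{"linear": [0,0,0],"twist": [0,0,0]},{"linear": [0,0,0],"twist": [0,0,0]},{"linear": [0,0,0],"twist": [0,0,0]},{"linear": [0,0,0],"twist": [0,0,0]}]}}

```text
time: 35.57
position: [0.6351, 0.0863, 0.1602]
tcp_rot: [-3.142, 0.0, 0.217]
ft_force: [0.4, -1.1, -0.1]
width: 0.06
finger_force: 0.0
```

```bash
python3 go.py .637 .087 .027 12.45 10; python3 -c "
from h import *
wr(.050,.058,.637,.087,.03)
wr(.018,.0235,.637,.087,.04)
"
```

```text
t 35.57 pos [0.6351 0.0863 0.1602] rpy [-180.      0.     12.42] w 0.06 F [ 0.4 -1.1 -0.1] ff 0.0
linear cm (now frame) [ 0.2  -0.03 13.32] (goal frame) [ 0.2  -0.03 13.32] twist deg [-0.    0.   -0.03]
per row [ 0.02 -0.  ] 1.332 twist z -0.0 n 10
rect [array([638.4,  89.4]), array([33.1, 33.8]), np.float64(75.8)] mean [638.9  89.5  53.2] n 927
rect [array([639. ,  89.7]), array([54.7, 55.7]), np.float64(11.9)] mean [646.3  90.6  20.4] n 949
```

Request:
{"name": "play_rows", "arguments": {"moves": [{"linear": [0.41,-0.24,0.5],"twist": [0,0,0]},{"linear": [0,0,1.5],"twist": [0,0,0]},{"linear": [0,0,2],"twist": [0,0,0]},{"linear": [0,0,2.2],"twist": [0,0,0]},{"linear": [0,0,2.2],"twist": [0,0,0]},{"linear": [0,0,2],"twist": [0,0,0]},{"linear": [0,0,1.6],"twist": [0,0,0]},{"linear": [0,0,1],"twist": [0,0,0]},{"linear": [0,0,0.5],"twist": [0,0,0]},{"linear": [0,0,0],"twist": [0,0,0]}]}}

```text
time: 36.5
position: [0.6382, 0.0898, 0.0241]
tcp_rot: [-3.141, 0.002, 0.217]
ft_force: [-0.1, 0.1, -0.2]
width: 0.0601
finger_force: 0.0
```

Request:
{"name": "play_rows", "arguments": {"moves": [{"linear": [0,0,0],"twist": [0,0,0]},{"linear": [0,0,0],"twist": [0,0,0]},{"linear": [0,0,0],"twist": [0,0,0]},{"linear": [0,0,0],"twist": [0,0,0]},{"linear": [0,0,0],"twist": [0,0,0]},{"linear": [0,0,0],"twist": [0,0,0]},{"linear": [0,0,0],"twist": [0,0,0]},{"linear": [0,0,0],"twist": [0,0,0]},{"linear": [0,0,0],"twist": [0,0,0]},{"linear": [0,0,0],"twist": [0,0,0]}], "hand": 2.8, "squeeze": 80}}

```text
time: 37.33
position: [0.6394, 0.0901, 0.0268]
tcp_rot: [-3.141, -0.002, 0.217]
ft_force: [-0.5, 2.1, 5.8]
width: 0.0319
finger_force: 79.5
```

Request:
{"name": "play_rows", "arguments": {"moves": [{"linear": [0,0,-0.2],"twist": [0,0,0]},{"linear": [0,0,-0.4],"twist": [0,0,0]},{"linear": [0,0,-0.8],"twist": [0,0,0]},{"linear": [0,0,-1.5],"twist": [0,0,0]},{"linear": [0,0,-2.5],"twist": [0,0,0]},{"linear": [0,0,-3],"twist": [0,0,0]},{"linear": [0,0,-3],"twist": [0,0,0]},{"linear": [0,0,-2],"twist": [0,0,0]},{"linear": [0,0,-1],"twist": [0,0,0]},{"linear": [0,0,-0.3],"twist": [0,0,0]}]}}

```text
time: 38.17
position: [0.6393, 0.0898, 0.1744]
tcp_rot: [3.141, -0.003, 0.217]
ft_force: [0.4, -0.4, -6.4]
width: 0.0319
finger_force: 80.2
```

```bash
cat > ht.py <<'E'
from h import *
from scipy.optimize import least_squares
im,m,k=held(-.04,.015,.032)
h,e=np.histogram(k[:,2],bins=np.arange(-40,16,2)); print([(int(a),int(b)) for a,b in zip(e,h)])
for lo,hi,r in((-36,-20,17),(-4,12,28)):
    i=(e[:-1]>=lo)&(e[:-1]<hi); z0=e[:-1][i][np.argmax(h[i])]+1; t=k[np.abs(k[:,2]-z0)<2]; z0=np.median(t[:,2]); t=t[np.abs(t[:,2]-z0)<1]
    if r==17: t=t[np.hypot(t[:,0],t[:,1])<20]
    a=np.degrees(np.arctan2(t[:,1],t[:,0])); E=[]
    for s in range(-70,70,5):
        q=t[(a>s)&(a<s+5)]
        if len(q)>2: E.append(q[np.argmax(np.hypot(q[:,0],q[:,1]))][:2])
    E=np.array(E); print('z',z0.round(2),'n',len(t),'xmax',t[:,0].max().round(1),'xmin',t[:,0].min().round(1),'centre',least_squares(lambda p:np.hypot(E[:,0]-p[0],E[:,1]-p[1])-(r-.3),[0,0],loss='soft_l1').x.round(2),'slope',np.linalg.lstsq(np.c_[t[:,:2],np.ones(len(t))],t[:,2],rcond=None)[0].round(3))
E
python3 ht.py; python3 go.py .5387 -.2967 .17 12.45 10
```

```text
held n 8495 pct [[-15.0, -26.8, -38.4], [9.8, 0.4, -25.4], [26.0, 28.2, 12.4]]
[(-40, 156), (-38, 426), (-36, 117), (-34, 115), (-32, 113), (-30, 183), (-28, 2585), (-26, 817), (-24, 217), (-22, 214), (-20, 184), (-18, 193), (-16, 180), (-14, 158), (-12, 199), (-10, 142), (-8, 136), (-6, 116), (-4, 86), (-2, 75), (0, 74), (2, 66), (4, 363), (6, 1325), (8, 79), (10, 78), (12, 56)]
z -26.53 n 2820 xmax 15.8 xmin -18.0 centre [-1.31  0.49] slope [ 3.0000e-03  4.0000e-03 -2.6523e+01]
z 6.49 n 1502 xmax 26.7 xmin 1.9 centre [-1.07  0.52] slope [0.00e+00 5.00e-03 6.48e+00]
t 38.22 pos [0.6389 0.0897 0.1731] rpy [ 1.7999e+02 -7.0000e-02  1.2440e+01] w 0.0319 F [-0.3 -0.  -6.2] ff 80.2
linear cm (now frame) [-18.11  35.58   0.3 ] (goal frame) [-18.12  35.57   0.31] twist deg [ 0.01 -0.07 -0.01]
per row [-1.81  3.56] 0.031 twist z -0.0 n 10
```

Request:
{"name": "play_rows", "arguments": {"moves": [{"linear": [-1.3,2.5,0],"twist": [0,0,0]},{"linear": [-1.89,3.7,0],"twist": [0,0,0]},{"linear": [-1.89,3.7,0],"twist": [0,0,0]},{"linear": [-1.89,3.7,0],"twist": [0,0,0]},{"linear": [-1.89,3.7,0],"twist": [0,0,0]},{"linear": [-1.89,3.7,0],"twist": [0,0,0]},{"linear": [-1.89,3.7,0],"twist": [0,0,0]},{"linear": [-1.89,3.7,0],"twist": [0,0,0]},{"linear": [-1.89,3.7,0],"twist": [0,0,0]},{"linear": [-1.59,3.44,0],"twist": [0,0,0]}]}}

```text
time: 39.05
position: [0.5375, -0.298, 0.17]
tcp_rot: [-3.14, 0.002, 0.217]
ft_force: [1.4, -0.1, -6.8]
width: 0.0319
finger_force: 80.5
```

Request:
{"name": "play_rows", "arguments": {"moves": [{"linear": [0,0,0.5],"twist": [0,0,0]},{"linear": [0,0,1.0],"twist": [0,0,0]},{"linear": [0,0,1.2],"twist": [0,0,0]},{"linear": [0,0,1.2],"twist": [0,0,0]},{"linear": [0,0,0.8],"twist": [0,0,0]},{"linear": [0,0,0.4],"twist": [0,0,0]},{"linear": [0,0,0],"twist": [0,0,0]},{"linear": [0,0,0],"twist": [0,0,0]},{"linear": [0,0,0],"twist": [0,0,0]},{"linear": [0,0,0],"twist": [0,0,0]}]}}

```text
time: 39.88
position: [0.5397, -0.2961, 0.1221]
tcp_rot: [3.141, -0.001, 0.217]
ft_force: [0.2, 0.1, -6.0]
width: 0.0317
finger_force: 81.4
```

```bash
python3 ht.py|tail -2; python3 go.py .5397 -.2962 .0905 12.45
python3 -c "
from h import *
from scipy.optimize import least_squares
im=shot('wrist');W=im['W']@np.linalg.inv(np.array(im['tool_from_camera'])); q=(im['P']-W[:3,3])@W[:3,:3]*1000
h=W[2,3]*1000-67.3; z=q[(np.abs(q[...,2]-h)<1.5)&(np.hypot(q[...,0],q[...,1])<36)]
print(h,len(z),z[:,0].max() if len(z) else 0)
a=np.degrees(np.arctan2(z[:,1],z[:,0])); E=np.array([z[(a>t)&(a<t+4)][np.argmax(np.hypot(*z[(a>t)&(a<t+4)][:,:2].T))][:2] for t in range(-60,60,4) if ((a>t)&(a<t+4)).sum()>2])
if len(E)>4: print(len(E),least_squares(lambda p:np.hypot(E[:,0]-p[0],E[:,1]-p[1])-29.7,[0,0],loss='soft_l1').x)
"
```

```text
z -26.52 n 2820 xmax 15.7 xmin -18.1 centre [-1.09  0.51] slope [ 4.0000e-03  3.0000e-03 -2.6521e+01]
z 6.47 n 1489 xmax 26.7 xmin 1.7 centre [-1.07  0.49] slope [1.000e-03 4.000e-03 6.431e+00]
t 39.93 pos [ 0.5397 -0.2962  0.122 ] rpy [ 1.7995e+02 -5.0000e-02  1.2450e+01] w 0.0318 F [ 0.2 -0.1 -6.3] ff 81.4
linear cm (now frame) [-0.    0.    3.15] (goal frame) [0.   0.   3.15] twist deg [ 0.05 -0.05  0.  ]
54.667790768611894 806 28.905452514511705
30 [-1.23921657  0.46338031]
```

Request:
{"name": "play_rows", "arguments": {"moves": [{"linear": [-0.01,0,0.3],"twist": [0,0,0]},{"linear": [0,0,0.5],"twist": [0,0,0]},{"linear": [0,0,0.5],"twist": [0,0,0]},{"linear": [0,0,0.4],"twist": [0,0,0]},{"linear": [0,0,0.3],"twist": [0,0,0]},{"linear": [0,0,0.2],"twist": [0,0,0]},{"linear": [0,0,0.2],"twist": [0,0,0]},{"linear": [0,0,0.2],"twist": [0,0,0]},{"linear": [0,0,0],"twist": [0,0,0]},{"linear": [0,0,0],"twist": [0,0,0]}]}}

```text
time: 40.82
position: [0.5392, -0.2961, 0.0952]
tcp_rot: [3.142, 0.0, 0.217]
ft_force: [0.0, 0.2, -6.0]
width: 0.0321
finger_force: 81.4
```

Request:
{"name": "play_rows", "arguments": {"moves": [{"linear": [0,0,0.1],"twist": [0,0,0]},{"linear": [0,0,0.1],"twist": [0,0,0]},{"linear": [0,0,0.1],"twist": [0,0,0]},{"linear": [0,0,0.05],"twist": [0,0,0]},{"linear": [0,0,0.05],"twist": [0,0,0]},{"linear": [0,0,0],"twist": [0,0,0]},{"linear": [0,0,0],"twist": [0,0,0]},{"linear": [0,0,0],"twist": [0,0,0]},{"linear": [0,0,0],"twist": [0,0,0]},{"linear": [0,0,0],"twist": [0,0,0]}]}}

```text
time: 41.65
position: [0.5393, -0.2961, 0.0913]
tcp_rot: [3.141, -0.0, 0.217]
ft_force: [0.3, 0.0, -5.1]
width: 0.0314
finger_force: 81.4
```

Request:
{"name": "play_rows", "arguments": {"moves": [{"linear": [0,0,0.03],"twist": [0,0,0]},{"linear": [0,0,0],"twist": [0,0,0]},{"linear": [0,0,0.03],"twist": [0,0,0]},{"linear": [0,0,0],"twist": [0,0,0]},{"linear": [0,0,0],"twist": [0,0,0]},{"linear": [0,0,0],"twist": [0,0,0]},{"linear": [0,0,0],"twist": [0,0,0]},{"linear": [0,0,0],"twist": [0,0,0]},{"linear": [0,0,0],"twist": [0,0,0]},{"linear": [0,0,0],"twist": [0,0,0]}]}}

```text
time: 42.48
position: [0.5392, -0.2962, 0.0906]
tcp_rot: [3.142, -0.0, 0.217]
ft_force: [-0.1, -0.2, -4.3]
width: 0.0316
finger_force: 81.4
```

Request:
{"name": "play_rows", "arguments": {"moves": [{"linear": [0,0,0.03],"twist": [0,0,0]},{"linear": [0,0,0],"twist": [0,0,0]},{"linear": [0,0,0.03],"twist": [0,0,0]},{"linear": [0,0,0],"twist": [0,0,0]},{"linear": [0,0,0],"twist": [0,0,0]},{"linear": [0,0,0],"twist": [0,0,0]},{"linear": [0,0,0],"twist": [0,0,0]},{"linear": [0,0,0],"twist": [0,0,0]},{"linear": [0,0,0],"twist": [0,0,0]},{"linear": [0,0,0],"twist": [0,0,0]}]}}

```text
time: 43.32
position: [0.5392, -0.2962, 0.09]
tcp_rot: [3.142, -0.0, 0.217]
ft_force: [0.6, 0.1, -5.8]
width: 0.0319
finger_force: 81.2
```

Request:
{"name": "play_rows", "arguments": {"moves": [{"linear": [0,0,0.03],"twist": [0,0,0]},{"linear": [0,0,0],"twist": [0,0,0]},{"linear": [0,0,0.03],"twist": [0,0,0]},{"linear": [0,0,0],"twist": [0,0,0]},{"linear": [0,0,0],"twist": [0,0,0]},{"linear": [0,0,0],"twist": [0,0,0]},{"linear": [0,0,0],"twist": [0,0,0]},{"linear": [0,0,0],"twist": [0,0,0]},{"linear": [0,0,0],"twist": [0,0,0]},{"linear": [0,0,0],"twist": [0,0,0]}]}}

```text
time: 44.15
position: [0.5393, -0.2962, 0.0899]
tcp_rot: [3.141, -0.0, 0.217]
ft_force: [-3.5, 3.7, 4.2]
width: 0.0319
finger_force: 82.3
```

Request:
{"name": "play_rows", "arguments": {"moves": [{"linear": [0,0,0],"twist": [0,0,0]},{"linear": [0,0,0],"twist": [0,0,0]},{"linear": [0,0,0],"twist": [0,0,0]},{"linear": [0,0,0],"twist": [0,0,0]},{"linear": [0,0,0],"twist": [0,0,0]},{"linear": [0,0,0],"twist": [0,0,0]},{"linear": [0,0,-0.5],"twist": [0,0,0]},{"linear": [0,0,-1],"twist": [0,0,0]},{"linear": [0,0,-2],"twist": [0,0,0]},{"linear": [0,0,-3],"twist": [0,0,0]}], "hand": 6.0}}

```text
time: 44.98
position: [0.5383, -0.2956, 0.1537]
tcp_rot: [-3.139, 0.003, 0.217]
ft_force: [0.9, -0.1, 0.4]
width: 0.0598
finger_force: 0.0
```

Request:
{"name": "play_rows", "arguments": {"moves": [{"linear": [0,0,-2],"twist": [0,0,0]},{"linear": [-1,0,-2],"twist": [0,0,0]},{"linear": [-1,0,-1],"twist": [0,0,0]},{"linear": [0,0,0],"twist": [0,0,0]},{"linear": [0,0,0],"twist": [0,0,0]},{"linear": [0,0,0],"twist": [0,0,0]},{"linear": [0,0,0],"twist": [0,0,0]},{"linear": [0,0,0],"twist": [0,0,0]},{"linear": [0,0,0],"twist": [0,0,0]},{"linear": [0,0,0],"twist": [0,0,0]}]}}

```text
time: 45.82
position: [0.5197, -0.3003, 0.2038]
tcp_rot: [-3.141, 0.001, 0.217]
ft_force: [0.0, 0.8, 0.5]
width: 0.0599
finger_force: 0.0
```

```bash
python3 go.py .5397 -.2962 .0905 12.45; python3 -c "
from h import *
im,m=wr(.112,.122,.5387,-.2968,.03);Q=im['P'][m];print(np.linalg.lstsq(np.c_[Q[:,:2]-[.5387,-.2968],np.ones(len(Q))],Q[:,2],rcond=None)[0])
wr(.080,.0875,.5387,-.2968,.035)
a=shot('scene');b=shot('side')
c=[cv2.resize(x['pixels'][p:p+170,q:q+190],None,fx=2,fy=2) for x,p,q in((a,200,40),(b,170,270))]
cv2.imwrite('pics/fin.png',cv2.cvtColor(np.hstack(c),cv2.COLOR_RGB2BGR))"
```

```text
t 45.82 pos [ 0.5197 -0.3003  0.2038] rpy [-1.7996e+02  4.0000e-02  1.2450e+01] w 0.0599 F [0.  0.8 0.5] ff 0.0
linear cm (now frame) [ 2.05  0.04 11.33] (goal frame) [ 2.04  0.03 11.33] twist deg [-0.04  0.04  0.  ]
rect [array([ 538.2, -296.9]), array([33.6, 33.2]), np.float64(13.5)] mean [ 538.9 -296.7  116.2] n 1131
[-0.00983751 -0.00442112  0.1162109 ]
rect [array([ 538.1, -297.1]), array([55.4, 55.3]), np.float64(57.8)] mean [ 545.2 -295.5   83.4] n 1156
```

View pics/fin.png

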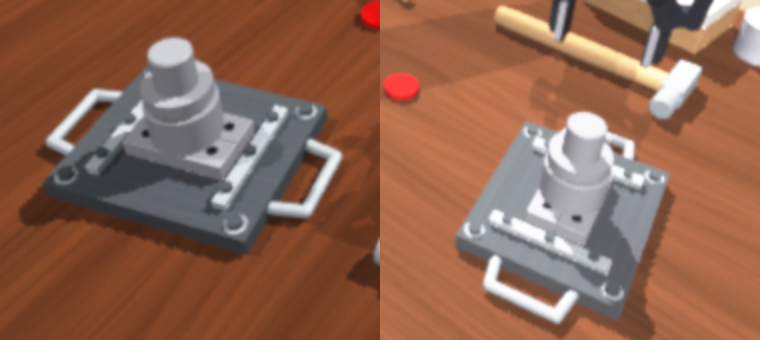

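The stack stands straight in both views (bars between the strips, die, top die). Its top is at 116.5 mm against the 117 mm expected, and it is centred within about 0.5 mm.

```bash
python3 -c "
from workcell import arm
print(arm.close_job())"
```

```text
the job is handed in; nothing more can be done
None
```

The stack (both bars, die, blank, top die) is built on the bolster in the order asked, let go of and handed in after about 46 s; the last check showed it upright, still and centred to about 1 mm.

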